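# Screw the tortilla press down to its board

### The job

The tortilla press has worked loose on its board. Pick up the wooden-handled T-key with the square socket and, with the key seated on each screw's square head in turn, turn both hold-down screws clockwise until they stop, each tongue lying fully home across the press's lug. Touch the press and its screws only with the key, stand the key upright on the bare table again and let go, and leave the other things as they are.

Things in the scene. Friction and masses are not known exactly. Their poses are not given: they have to be found in the camera images.
- key_center (a point): Middle of the T-key on its long axis, 66 mm above its foot. Key: 132 mm tall, about 320 g, starts standing upright on the table on its socket. z points up to the crossbar, x along the crossbar. A round steel stem 18 mm thick joins crossbar and socket. Fully seated on a screw, this point is 44 mm above the head's top.
- key_bar (a point): Centre of the key's wooden crossbar, 122 mm above its foot: 96 mm long (x), 16 mm wide (y), 20 mm tall. The place to grip.
- key_mouth (a point): Centre of the key's foot, at the mouth of its socket. The foot is a steel block 42 mm square, with a square socket open downward: 32 mm wide inside, 22 mm deep, walls 5 mm, sides parallel to x and y. On a screw head it has about 2 mm of play on every side and 9 degrees of turn.
- press: Cast aluminium tortilla press fixed on a wooden board 220 (x) x 350 (y) x 20 mm. Origin: centre of the board's underside. Base plate 190 mm across; upper plate standing open at the +x edge, 260 mm high, 180 mm wide; lever raised at the -x edge near y = 0, 185 mm high. Lugs 28 mm wide reach to y = +123 and -123 mm; screws at x = 0, y = +140 and -140 mm. It does not move.
- left_screw (a joint): The hold-down screw at the press's +y side. It turns clockwise seen from above from 0 (slack) to 1.571 rad (hard stop: tight, tongue square across the lug); the value grows clockwise. Starts at 0.05 to 0.55; friction about 0.12 N m; stays where it is left.
- left_screw_head (a point): Top centre of the left (+y) screw's square steel head, on its vertical axis, 64 mm above the table. Head 28 mm across flats, 24 mm tall (foot 40 mm above the table), its top 10 mm tapering to 18 mm square. The point turns with the screw: z up, x along the tongue; the head's sides are parallel to x and y.
- left_screw_tongue (a point): Tip of the left screw's flat dark steel tongue (16 mm wide), at its top face, 40 mm above the table and 46 mm from the screw's axis. It sits on a round boss 42 mm across under the head. When tight it points straight at the middle of the press.
- right_screw_tongue (a point): Tip of the right screw's flat dark steel tongue (16 mm wide), at its top face, 40 mm above the table and 46 mm from the screw's axis. It sits on a round boss 42 mm across under the head. When tight it points straight at the middle of the press.
- right_screw (a joint): The hold-down screw at the press's -y side. It turns clockwise seen from above from 0 (slack) to 1.571 rad (hard stop: tight, tongue square across the lug); the value grows clockwise. Starts at 0.05 to 0.55; friction about 0.12 N m; stays where it is left.
- right_screw_head (a point): Top centre of the right (-y) screw's square steel head, on its vertical axis, 64 mm above the table. Head 28 mm across flats, 24 mm tall (foot 40 mm above the table), its top 10 mm tapering to 18 mm square. The point turns with the screw: z up, x along the tongue; the head's sides are parallel to x and y.
- masher: Bystander: turned wooden bean masher 155 mm tall, 60 mm across at the foot, standing upright near the key without a crossbar. Origin: centre of its underside.
- bowl: Bystander: red plastic bowl, 150 mm across, 60 mm tall. Origin: centre of its underside.
- salt: Bystander: green glazed salt cellar with flip lid, 72 mm across, 68 mm tall. Origin: centre of its underside.
- spoon: Bystander: wooden spoon 260 mm long lying along its x. Origin: under its middle.
- pot_lid: Bystander: stainless steel pot lid 180 mm across, 48 mm tall with its knob. Origin: centre of its underside.
- mug: Bystander: clay mug 76 mm across, 85 mm tall, handle at its +y. Origin: centre of its underside.
There are look-alikes about, which are no part of the job. What is shaped like the part that bears key_center but blue or pink is not meant.

How it is judged:
By the outcome, as a careful person would: the job done as asked, in the order asked, and still so for the second after the job is handed in, with the robot touching nothing.
It also fails if it takes over 69 s, if anything falls off the work surface, if the arm or the gripper's body presses on something with over 40 N, if the wrist force passes 120 N, or if a joint passes its speed limit or range.

### The arm

A 6-joint arm with a two-finger parallel gripper is mounted at the origin on the work surface. World frame = base frame: x ahead of the robot, y to its left, z up, the work surface at z = 0. Lengths are in m, angles in rad, forces in N, time in s.
With the tool pointing down it reaches from about 0.35 to 0.875 m from the base axis. Payload 4.2 kg.
Tool frame: the origin (TCP) lies midway between the tips of the shut fingers; the grasp point (between the pads) lies env.tcp_to_grasp behind it (env.tcp_to_grasp is the distance from the TCP to the grasp point, in m); z points along the fingers, x is the direction in which the jaws open and shut, and the axes are right-handed (so a half turn about z gives the same grasp; the last joint's range is limited). The gripper opens to 87 mm and grips with 3 to 60 N. Pads are 19 mm wide; open, the fingers measure 117 mm over their backs; the gripper's body (75 mm by 190 mm) begins 51 mm behind the grasp point.
Start: joints at [1.468, 0.385, 0.008, 0, -1.194, -0.259], TCP at [0.221, 0.585, 0.223] pointing down, gripper open.
Joint ranges: [-3.14, 3.14], [-1.21, 2.06], [-1.07, 1.41], [-3.16, 2.05], [-2.99, -0.16], [-3.1, 3.1]. Speed limits (rad/s): [2.79, 2.79, 3.14, 3.14, 3.14, 3.14].

### API

Orientations are given as a unit quaternion [w, x, y, z].
In Python, from station import env, eyes gives the robot as it stands.
- The arm moves only by the shell command python3 -m pendant 'ROWS'. ROWS is a JSON object of lists of equal length, an entry for each row: "translation": the shift along the world's x, y, z in cm, a list of three; "twist": the turn, a rotation vector about the world's x, y, z in degrees, a list of three; "jaw": the opening, from 0 (shut) to 1 (fully open). A call has 1 to 12 rows; each row shifts and turns the commanded pose from where the row before left it; what a row does not reach is not made up. A row lasts 1/8 s, in which the tool goes at most 62.5 mm and 10.7 degrees, less where a joint would pass 70% of its speed; a pose out of reach is approached as far as the arm can. A call with a gripper value outside its range is refused whole. The fingers move at their own pace and stop on an object; the grip force is fixed at half the most. Time passes only in rows, so rows that do not move let the fingers close. It gives the time, the measured TCP pose, the force and the opening at its end, in the units of the state.
- env.get_obs(): the state, without advancing time (a new reading comes with each control period).
- eyes.get_image(name): name is "scene" or "top" or "wrist"; returns the picture (480x640x3 uint8, red, green, blue); there is no depth.
- eyes.calibration(name): a dict with "vertical_fov" (degrees; the focal length in pixels is half the picture's height over the tangent of half this angle, whatever the lens; pixels are square), "cx", "cy" (the principal point, pixels), "origin" and "orientation" of the camera in the world; the wrist camera has in their place "T_tool_cam" (4x4, takes a point from camera to tool coordinates, whose origin is the TCP and whose axes are the tool frame's). Camera axes: x right, y down, z forward; pixel columns grow to the right and rows downward; lengths in m; the calibration is good to about 2 mm. A picture is of the moment at which its call begins: read the wrist's pose just before it. calibration takes no time and is no camera call.
- env.hand_in(): hands the job in, once; it reports no verdict.
The state is a dict: "time_s": time; "q": joint angles; "qd": joint speeds; "joint_torque": joint torques, N m; "tcp_pos": TCP position; "orientation": TCP orientation; "wrist_force": force on the tool from outside, world axes, zero at the start; "wrist_torque": the same for the moment, N m; "opening": opening from 0.0 (shut) to 1.0 (fully open).
Only numpy, scipy, OpenCV 4.12 (cv2) and the standard library are available. Lean on these libraries where they do the work, as an engineer would, in place of code of your own. Each camera call takes 0.05 s, during which the arm holds its last target.

## Working session

There is one attempt and no reset: what is moved stays moved. The work goes in short steps, Python scripts to look and compute and a shell command to move; the robot and the scene stay as the last step left them, time stands still between calls to the robot, and variables do not carry over. Pictures are saved under pics/ and viewed, and the job is handed in when it is done.

```bash
ls; mkdir -p pics; python3 - <<'E'
from station import env, eyes
import cv2
for n in ["scene","top","wrist"]:
    cv2.imwrite(f"pics/{n}0.png",eyes.get_image(n)[:,:,::-1])
    c=eyes.calibration(n);print(n,c)
o=env.get_obs();print(o,env.tcp_to_grasp)
E
```

```text
pics
scene {'vertical_fov': 56.302244261967616, 'cx': 323.38941750149735, 'cy': 239.6635694132198, 'origin': array([1.07023777, 0.90268467, 0.87452   ]), 'orientation': array([-0.11721739,  0.23302382,  0.86107872, -0.43646698])}
top {'vertical_fov': 48.940036367253484, 'cx': 314.3776221856483, 'cy': 233.41700037412036, 'origin': array([ 0.32713911, -0.03028481,  1.52376719]), 'orientation': array([-0.05362419,  0.71536255, -0.69499354,  0.0486298 ])}
wrist {'vertical_fov': 68.06794977006021, 'cx': 320.90066906615505, 'cy': 244.38077854459667, 'T_tool_cam': array([[ 9.99999635e-01,  7.74926959e-04,  3.61196692e-04,
         2.57236521e-04],
       [-8.42236359e-04,  9.65521535e-01,  2.60321831e-01,
        -7.11346351e-02],
       [-1.47012780e-04, -2.60322040e-01,  9.65521835e-01,
        -1.61152871e-01],
       [ 0.00000000e+00,  0.00000000e+00,  0.00000000e+00,
         1.00000000e+00]])}
{'time_s': 0.15, 'q': array([ 1.46762923e+00,  3.85363175e-01,  6.92608439e-03, -3.01836650e-04,
       -1.19400797e+00, -2.58612178e-01]), 'qd': array([-7.38014888e-04, -2.56962545e-03,  1.59559136e-03,  1.32673823e-03,
        3.33112073e-05, -1.53669229e-03]), 'joint_torque': array([ 1.10990027e-04, -3.91052377e+01,  1.87586206e+01,  4.22238439e+00,
        1.23587259e-02, -1.38170080e-04]), 'tcp_pos': array([0.22104408, 0.58411689, 0.2217231 ]), 'orientation': array([-6.42496506e-04, -5.68311787e-01,  8.22812867e-01, -5.35221776e-04]), 'wrist_force': array([-0.0645635 , -0.23992797, -0.02549547]), 'wrist_torque': array([ 0.01944964, -0.07060908,  0.04334339]), 'opening': 1.0023367083688863} 0.0187
```

View pics/top0.png

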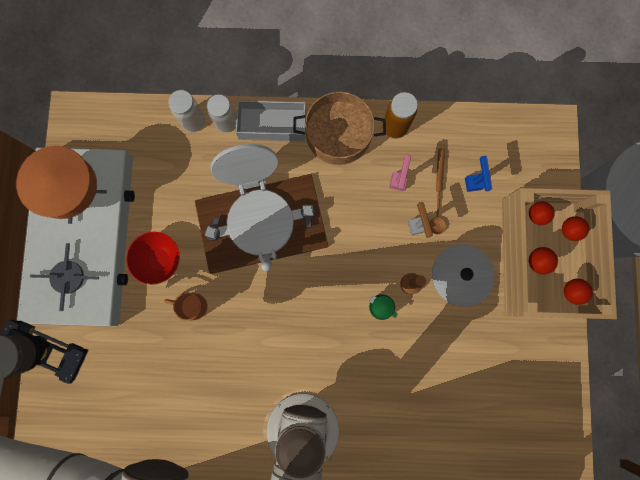

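View pics/scene0.png

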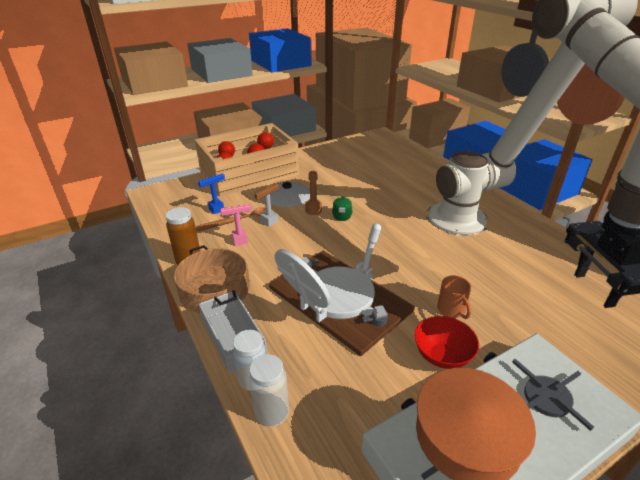

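View pics/wrist0.png

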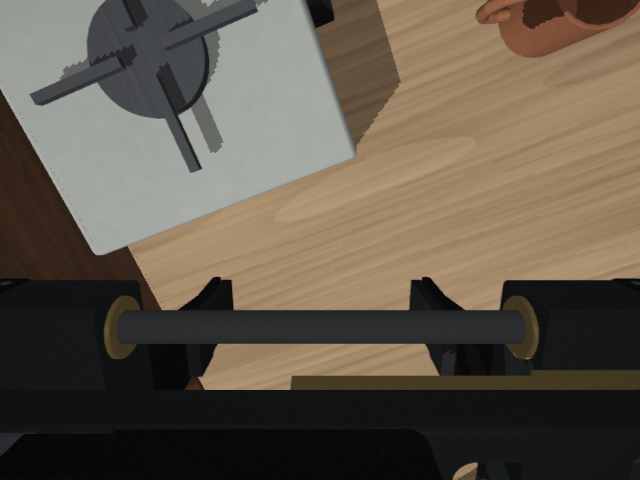

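```bash
cat > h.py <<'E'
import numpy as np,cv2
from scipy.spatial.transform import Rotation as R
from station import env,eyes
def Rq(q): return R.from_quat([q[1],q[2],q[3],q[0]])
def cam(n,obs=None):
    c=eyes.calibration(n); f=240/np.tan(np.radians(c['vertical_fov']/2))
    if n=='wrist':
        o=obs or env.get_obs(); Rt=Rq(o['orientation']).as_matrix(); T=c['T_tool_cam']
        return Rt@T[:3,:3], o['tcp_pos']+Rt@T[:3,3], f,c['cx'],c['cy']
    return Rq(c['orientation']).as_matrix(),np.array(c['origin']),f,c['cx'],c['cy']
def p2w(n,u,v,z,C=None):
    M,o,f,cx,cy=C or cam(n); d=M@np.array([(u-cx)/f,(v-cy)/f,1.]); return o+d*(z-o[2])/d[2]
def w2p(n,P,C=None):
    M,o,f,cx,cy=C or cam(n); p=M.T@(np.array(P)-o); return np.array([cx+f*p[0]/p[2],cy+f*p[1]/p[2]])
def crop(src,dst,x,y,w,h,s):
    im=cv2.imread(src)[y:y+h,x:x+w]; im=cv2.resize(im,None,fx=s,fy=s,interpolation=cv2.INTER_CUBIC)
    cv2.imwrite(dst,im)
E
python3 - <<'E'
from h import *
crop('pics/top0.png','pics/t_key.png',380,130,130,100,6)
crop('pics/top0.png','pics/t_press.png',190,140,145,140,4)
crop('pics/scene0.png','pics/s_key.png',190,160,120,90,6)
print(p2w('top',424,220,.122),p2w('top',212,230,.064),p2w('top',308,212,.064))
E
```

```text
[ 0.57621507 -0.31142964  0.122     ] [0.54123038 0.27028738 0.064     ] [0.60011016 0.00290091 0.064     ]
```

View pics/t_key.png

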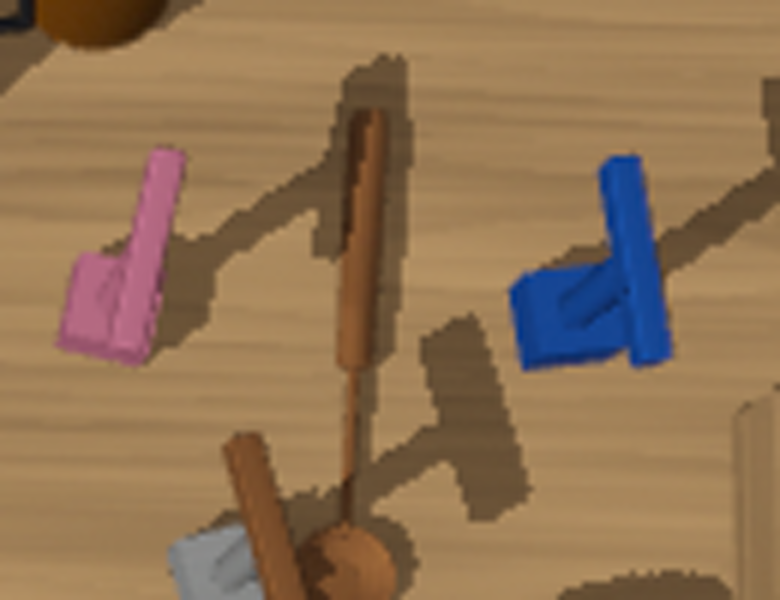

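View pics/t_press.png

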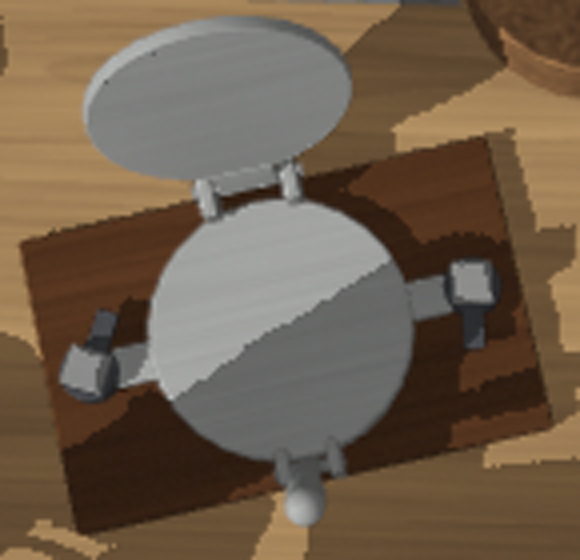

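View pics/s_key.png

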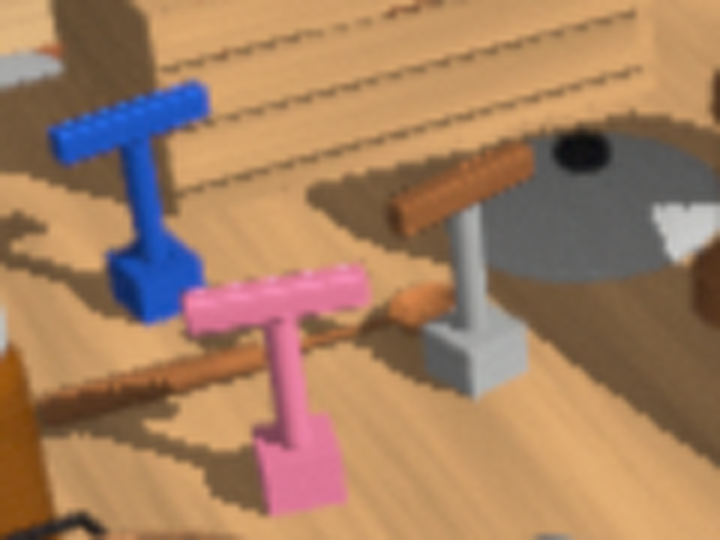

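```bash
python3 - <<'E'
from h import *
crop('pics/top0.png','pics/t_key2.png',395,190,65,55,12)
crop('pics/top0.png','pics/t_L.png',200,205,40,40,14)
crop('pics/top0.png','pics/t_R.png',290,195,40,40,14)
E
```

```text
(no output)
```

View pics/t_key2.png

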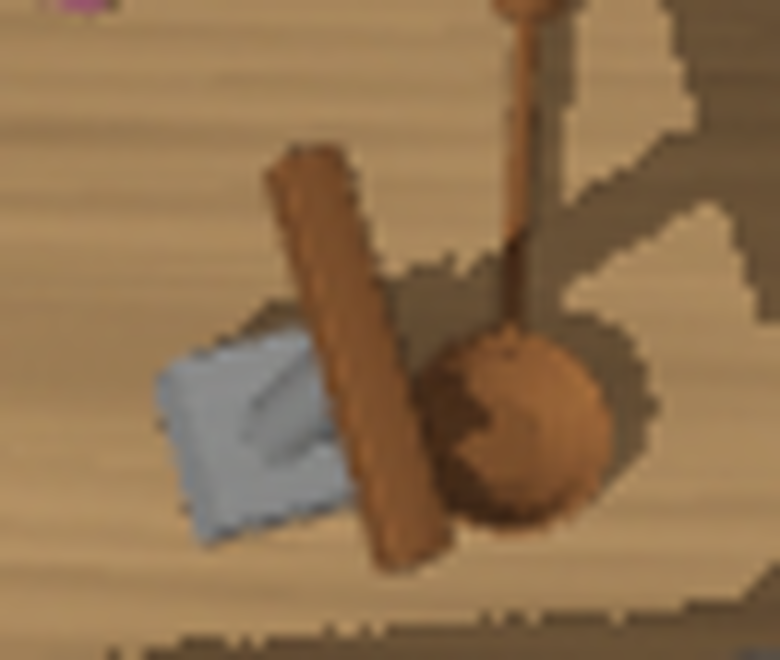

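View pics/t_L.png

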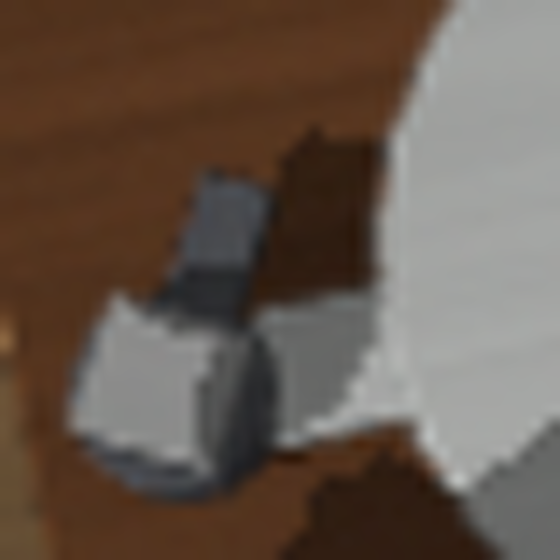

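View pics/t_R.png

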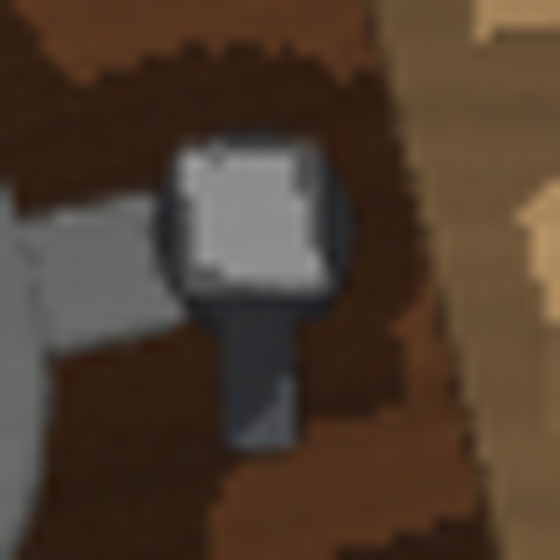

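```bash
python3 - <<'E'
from h import *
P=[p2w('top',190+a/4,140+b/4,.02) for a,b in [(22,243),(487,137),(552,420),(82,533)]]
P=np.array(P)[:,:2];print(P,P.mean(0),[np.linalg.norm(P[i]-P[(i+1)%4]) for i in range(4)])
c=P.mean(0)
for a,b in[(0,1),(3,2)]:
    d=P[a]-P[b];print(np.degrees(np.arctan2(d[1],d[0])))
for a,b in[(0,3),(1,2)]:
    d=P[a]-P[b];print(np.degrees(np.arctan2(d[1],d[0])))
th=np.radians(np.degrees(np.arctan2(*(P[0]-P[1])[::-1]))); y=np.array([np.cos(th),np.sin(th)])
print('L',c+.14*y,'R',c-.14*y)
for n,(u,v) in dict(L=(217.1,217.9),R=(308.7,227.1)).items(): print('tip',n,p2w('top',u,v,.04))
a=p2w('top',420.8,202.5,.132);b=p2w('top',429.2,237.1,.132);d=a-b
print('bar',a,b,(a+b)/2,np.linalg.norm(d),np.degrees(np.arctan2(d[1],d[0])))
E
```

```text
[[ 0.63234546  0.33234439]
 [ 0.72102747 -0.00359807]
 [ 0.51365701 -0.05650765]
 [ 0.42289566  0.2764807 ]] [0.5724814  0.13717984] [np.float64(0.34745048136316303), np.float64(0.21401385746814022), np.float64(0.34513600410259127), np.float64(0.2167716952649458)]
104.78759351090483
105.2465244295503
14.934077584873128
14.313363833280198
L [0.5367483  0.27254286] R [0.6082145  0.00181683]
tip L [0.58010696 0.26264702 0.04      ]
tip R [5.60949145e-01 9.84364124e-05 4.00000000e-02]
bar [ 0.62191712 -0.30087115  0.132     ] [ 0.52864766 -0.32321051  0.132     ] [ 0.57528239 -0.31204083  0.132     ] 0.09590745293919851 13.469417088159119
```

Candidates (top view): wooden-bar grey key (424,220), which matches the description. Look-alikes are the blue key (479,175), the pink key (400,173), the masher (412,283) and the spoon (440,180). The crop shows a wooden crossbar with a grey steel square foot beside the spoon's bowl, so I choose that one. The measured bar is 95.9 mm long (96 given), and the board measures 0.346×0.215 m, so both agree.

```bash
python3 -m pendant '{"translation":[[2,-5,0.5],[2,-5,0.5],[2,-5,0.5],[2,-5,0.5],[2,-5,0.5],[2,-5,0.5],[2,-5,0.5],[2,-5,0.5],[2,-5,0],[2,-5,0],[2,-5,0],[2,-5,0]],"twist":[[0,0,2.8],[0,0,2.8],[0,0,2.8],[0,0,2.8],[0,0,2.8],[0,0,2.8],[0,0,2.8],[0,0,2.8],[0,0,2.8],[0,0,2.8],[0,0,2.8],[0,0,3.4]],"jaw":[1,1,1,1,1,1,1,1,1,1,1,1]}'
```

```text
time_s: 1.65
tcp_pos: [0.4615, -0.0172, 0.2626]
orientation: [-0.0, 0.786, -0.619, 0.0]
wrist_force: [1.9, 0.5, 0.3]
opening: 1.0
```

```bash
python3 -m pendant '{"translation":[[2,-5,0],[2,-5,0],[2,-5,0],[2,-5,0],[1.5,-5,0],[0.5,-4.2,0],[0,0,0]],"twist":[[0,0,0],[0,0,0],[0,0,0],[0,0,0],[0,0,0],[0,0,0],[0,0,0]],"jaw":[1,1,1,1,1,1,1]}'
python3 - <<'E'
from h import *
o=env.get_obs();print(o['tcp_pos'],o['q'])
cv2.imwrite('pics/w1.png',eyes.get_image('wrist')[:,:,::-1])
E
```

```text
time_s: 2.52
tcp_pos: [0.5608, -0.3099, 0.2608]
orientation: [0.0, 0.784, -0.621, -0.001]
wrist_force: [0.3, 0.8, -0.4]
opening: 1.0
[ 0.56078782 -0.30993325  0.26081165] [-2.52850011e-01  3.91450999e-01  1.14104973e-01 -3.63030027e-05
 -1.29578321e+00  2.05474723e+00]
```

View pics/w1.png

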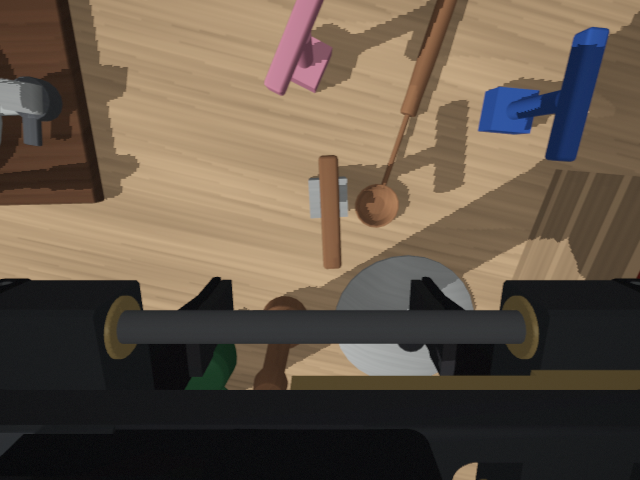

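```bash
python3 - <<'E'
from h import *
C=cam('wrist')
a=p2w('wrist',328,157,.132,C);b=p2w('wrist',332,267,.132,C);d=a-b
print(a,b,(a+b)/2,np.linalg.norm(d),np.degrees(np.arctan2(d[1],d[0])))
print(w2p('wrist',[.575,-.312,.132],C))
crop('pics/w1.png','pics/w1c.png',270,130,130,150,5)
E
```

```text
[ 0.6245745  -0.29928065  0.132     ] [ 0.53595964 -0.32439053  0.132     ] [ 0.58026707 -0.31183559  0.132     ] 0.09210373913023796 15.82059356060703
[328.76610366 220.38528624]
```

View pics/w1c.png

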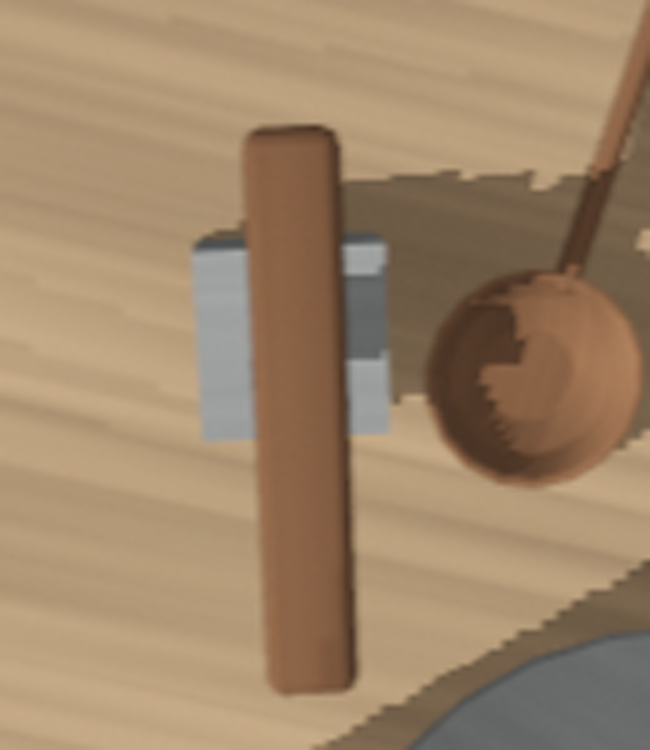

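```bash
python3 - <<'E'
from h import *
C=cam('wrist')
for A,B in [((328,155.2),(332.6,268.4)),]:
    a=p2w('wrist',*A,.132,C);b=p2w('wrist',*B,.132,C);d=a-b
    print(a,b,(a+b)/2,np.linalg.norm(d),np.degrees(np.arctan2(d[1],d[0])))
for z in (.02,.028,.035):
    q=[p2w('wrist',270+u/5,130+v/5,z,C) for u,v in [(193,250),(386,242),(389,432),(203,440)]]
    print(z,np.mean(q,0),[np.linalg.norm(q[i]-q[(i+1)%4]) for i in range(4)], np.degrees(np.arctan2(*(q[0]-q[3])[1::-1])))
E
```

```text
[ 0.62592069 -0.29895305  0.132     ] [ 0.53484391 -0.32519826  0.132     ] [ 0.5803823  -0.31207566  0.132     ] 0.0947828611496388 16.07517130687646
0.02 [ 0.57822523 -0.31321902  0.02      ] [np.float64(0.04315423406375144), np.float64(0.043070433186230966), np.float64(0.04277360392258724), np.float64(0.04319531104808577)] 15.909983403105024
0.028 [ 0.57925741 -0.31281073  0.028     ] [np.float64(0.04229603481025258), np.float64(0.042213900463307676), np.float64(0.041922974181329516), np.float64(0.0423362949051655)] 15.909983403105153
0.035 [ 0.58016056 -0.31245347  0.035     ] [np.float64(0.041545110463441066), np.float64(0.041464434330749755), np.float64(0.04117867315772913), np.float64(0.04158465578011047)] 15.909983403105052
```

```bash
python3 -m pendant '{"translation":[[1.8,-0.2,-2],[0,0,-2.5],[0,0,-2.5],[0,0,-2],[0,0,0],[0,0,0]],"twist":[[0,0,2],[0,0,0],[0,0,0],[0,0,0],[0,0,0],[0,0,0]],"jaw":[1,1,1,1,1,1]}'
python3 - <<'E'
from h import *
o=env.get_obs();print(o['tcp_pos'],o['q'])
cv2.imwrite('pics/w2.png',eyes.get_image('wrist')[:,:,::-1])
crop('pics/w2.png','pics/w2c.png',220,130,200,190,4)
E
```

```text
time_s: 3.32
tcp_pos: [0.5798, -0.309, 0.1739]
orientation: [-0.0, 0.796, -0.605, 0.001]
wrist_force: [0.4, -0.3, 0.0]
opening: 1.002
[ 0.57981539 -0.30898824  0.17386877] [-2.43740702e-01  4.72009784e-01  2.20132781e-02  4.56140267e-04
 -1.11897706e+00  2.08557574e+00]
```

View pics/w2c.png

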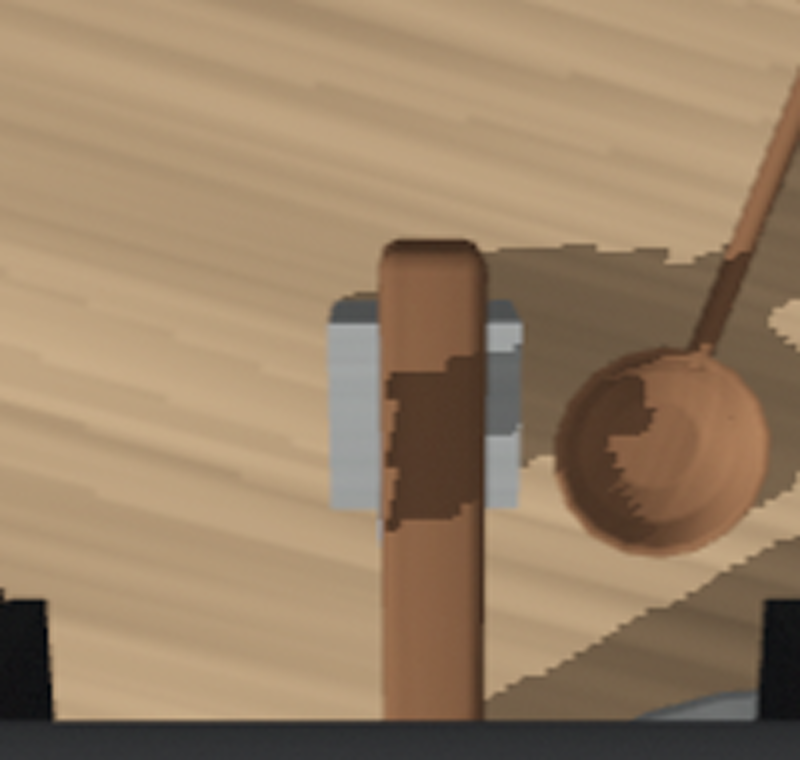

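```bash
python3 - <<'E'
from h import *
C=cam('wrist');o=env.get_obs();print(o['tcp_pos'])
for z in (.028,.031):
    q=[p2w('wrist',220+u/4,130+v/4,z,C) for u,v in [(330,322),(520,322),(519,508),(332,508)]]
    print(z,np.mean(q,0),[np.linalg.norm(q[i]-q[(i+1)%4]) for i in range(4)])
e=p2w('wrist',220+433/4,130+241/4,.132,C);e2=p2w('wrist',220+433/4,130+700/4,.132,C)
Rt=Rq(o['orientation']).as_matrix()
x=Rt[:,0]; ang=np.degrees(np.arctan2(-Rt[1,1],-Rt[0,1]));print('-y tool dir',ang)
d=e-e2;print(e,np.degrees(np.arctan2(d[1],d[0])), 'centre from end',e-.048*np.r_[np.cos(np.radians(ang)),np.sin(np.radians(ang)),0])
E
```

```text
[ 0.57993502 -0.3091933   0.17413648]
0.028 [ 0.57925475 -0.31497382  0.028     ] [np.float64(0.04148091473355987), np.float64(0.04244496805663927), np.float64(0.04226811363725271), np.float64(0.04243331231127723)]
0.031 [ 0.57992553 -0.31473475  0.031     ] [np.float64(0.0410761309788449), np.float64(0.042030776767727755), np.float64(0.04185564814914316), np.float64(0.04201923476277845)]
-y tool dir 15.523962095291724
[ 0.62751324 -0.30075644  0.132     ] 15.878092912950253 centre from end [ 0.58126434 -0.31360323  0.132     ]
```

```bash
python3 -m pendant '{"translation":[[0,-0.45,-2],[0,0,-2],[0,0,-1],[0,0,-0.9],[0,0,0],[0,0,0]],"twist":[[0,0,0],[0,0,0],[0,0,0],[0,0,0],[0,0,0],[0,0,0]],"jaw":[1,1,1,1,1,1]}'
```

```text
time_s: 4.12
tcp_pos: [0.5797, -0.3141, 0.1143]
orientation: [-0.0, 0.796, -0.605, 0.001]
wrist_force: [-0.7, -0.5, 0.0]
opening: 0.996
```

```bash
python3 -m pendant '{"translation":[[0,0,0],[0,0,0],[0,0,0],[0,0,0],[0,0,0],[0,0,0],[0,0,0],[0,0,0]],"twist":[[0,0,0],[0,0,0],[0,0,0],[0,0,0],[0,0,0],[0,0,0],[0,0,0],[0,0,0]],"jaw":[0,0,0,0,0,0,0,0]}'
python3 - <<'E'
from h import *
o=env.get_obs();print(o['tcp_pos'],o['opening']*87,o['wrist_torque'])
E
```

```text
time_s: 5.12
tcp_pos: [0.5792, -0.314, 0.1135]
orientation: [-0.0, 0.796, -0.606, -0.0]
wrist_force: [-0.4, 1.3, -1.0]
opening: 0.18
[ 0.57917012 -0.31395296  0.11352062] 15.62399710967258 [ 0.06309246 -0.12322328 -0.01471367]
```

```bash
python3 -m pendant '{"translation":[[0,0,1],[0,0,3],[0,0,4],[0,0,4],[0,0,4],[0,0,4],[0,0,2],[0,0,0]],"twist":[[0,0,0],[0,0,0],[0,0,0],[0,0,0],[0,0,0],[0,0,0],[0,0,0],[0,0,0]],"jaw":[0,0,0,0,0,0,0,0]}'
python3 - <<'E'
from h import *
o=env.get_obs();print(o['tcp_pos'],o['opening']*87,o['wrist_torque'])
cv2.imwrite('pics/w3.png',eyes.get_image('wrist')[:,:,::-1])
E
```

```text
time_s: 6.12
tcp_pos: [0.5796, -0.3141, 0.3356]
orientation: [-0.001, 0.796, -0.606, 0.002]
wrist_force: [0.3, -0.6, -2.0]
opening: 0.182
[ 0.579567   -0.31407176  0.3356143 ] 15.859537318400438 [-0.02724737 -0.02758599  0.07826629]
```

View pics/w3.png

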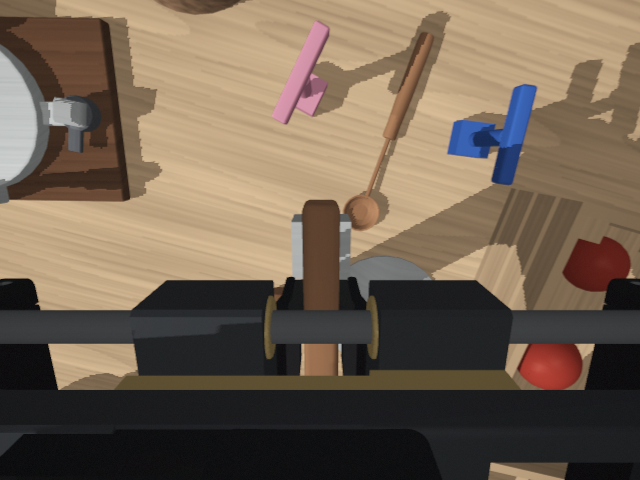

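```bash
python3 - <<'E'
from h import *
crop('pics/w3.png','pics/w3c.png',270,190,110,95,7)
E
```

```text
(no output)
```

View pics/w3c.png

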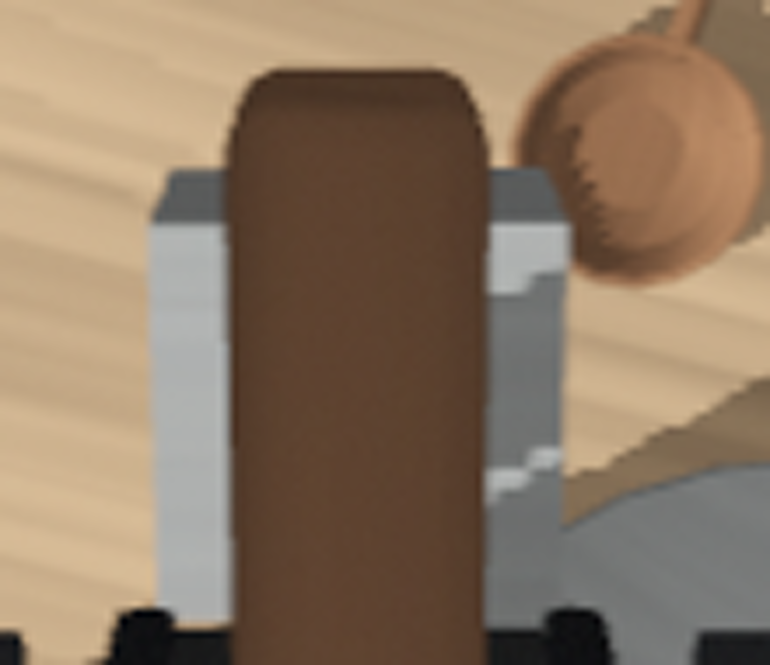

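```bash
python3 -m pendant '{"translation":[[-1,4.3,0],[-1,4.3,0],[-1,4.3,0],[-1,4.3,0],[-1,4.3,0],[-1,4.3,0],[-1,4.3,0],[-1,4.3,0],[-1,4.3,0],[-1,4.3,0],[-1,4.3,0],[-1,4.3,0]],"twist":[[0,0,-2],[0,0,-2],[0,0,-2],[0,0,-2],[0,0,-2],[0,0,-2],[0,0,-2],[0,0,-2],[0,0,-2],[0,0,-2],[0,0,-2],[0,0,-2]],"jaw":[0,0,0,0,0,0,0,0,0,0,0,0]}'
```

```text
time_s: 7.68
tcp_pos: [0.4578, 0.2029, 0.3317]
orientation: [-0.002, -0.652, 0.758, 0.0]
wrist_force: [0.7, -0.2, -1.7]
opening: 0.177
```

```bash
python3 - <<'E'
from h import *
c=eyes.calibration('wrist');T=c['T_tool_cam'];f=240/np.tan(np.radians(c['vertical_fov']/2))
def t(u,v,z):
    d=T[:3,:3]@np.array([(u-c['cx'])/f,(v-c['cy'])/f,1]);o=T[:3,3];return (o+d*(z-o[2])/d[2])*1000
S=lambda a,b:(270+a/7,190+b/7)
print('bar end',t(*S(358,72),-.0185))
for a,b in[(228,300),(487,300)]:print('bar side',t(*S(a,b),-.0185))
for a,b in[(172,170),(548,170)]:print('foot bottom front',t(*S(a,b),.1135))
for z in(.0835,.0815,.0855):
  for a,b in[(150,222),(570,222),(159,620)]:print('foot top',z,t(*S(a,b),z))
E
python3 -m pendant '{"translation":[[-1,4,0],[-0.8,3.2,0],[0,2,0],[0,0,0],[0,0,0]],"twist":[[0,0,-2],[0,0,-2],[0,0,0],[0,0,0],[0,0,0]],"jaw":[0,0,0,0,0]}'
python3 - <<'E'
from h import *
o=env.get_obs();print(o['tcp_pos'],o['q'])
cv2.imwrite('pics/w4.png',eyes.get_image('wrist')[:,:,::-1])
E
```

```text
bar end [  0.43576671 -50.984813   -18.5       ]
bar side [ -7.20503754 -37.52414057 -18.5       ]
bar side [  8.04509482 -37.5372007  -18.5       ]
foot bottom front [-20.25022742 -21.39701579 113.5       ]
foot bottom front [ 21.78755454 -21.43288448 113.5       ]
foot top 0.0835 [-20.30273376 -21.54826974  83.5       ]
foot top 0.0835 [ 21.75708045 -21.58420972  83.5       ]
foot top 0.0835 [-20.24082219  20.83136434  83.5       ]
foot top 0.0815 [-20.13406749 -21.95313918  81.5       ]
foot top 0.0815 [ 21.58191497 -21.98878536  81.5       ]
foot top 0.0815 [-20.07266204  20.08004868  81.5       ]
foot top 0.0855 [-20.47140003 -21.14340029  85.5       ]
foot top 0.0855 [ 21.93224592 -21.17963407  85.5       ]
foot top 0.0855 [-20.40898235  21.58268001  85.5       ]
time_s: 8.3
tcp_pos: [0.4412, 0.2932, 0.3329]
orientation: [-0.001, -0.626, 0.78, -0.0]
wrist_force: [0.4, -0.6, -1.5]
opening: 0.183
[0.44122695 0.2932342  0.3329494 ] [ 8.93002076e-01  1.62183872e-01 -2.54603437e-02  5.62395454e-05
 -1.38482956e+00  4.58667197e-01]
```

View pics/w4.png

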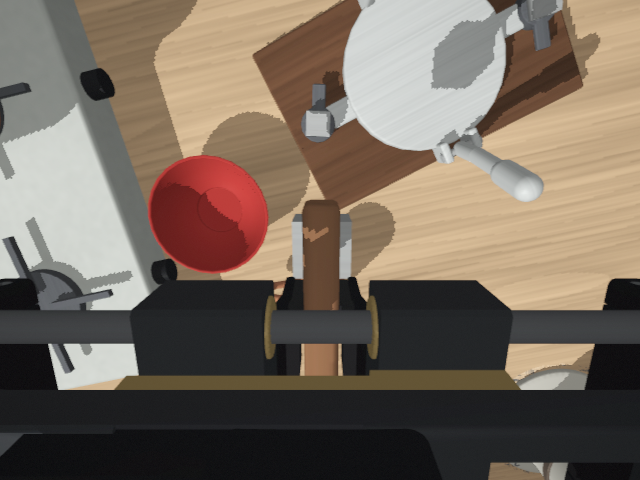

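```bash
python3 - <<'E'
from h import *
crop('pics/w4.png','pics/w4c.png',280,70,80,80,9)
E
```

```text
(no output)
```

View pics/w4c.png

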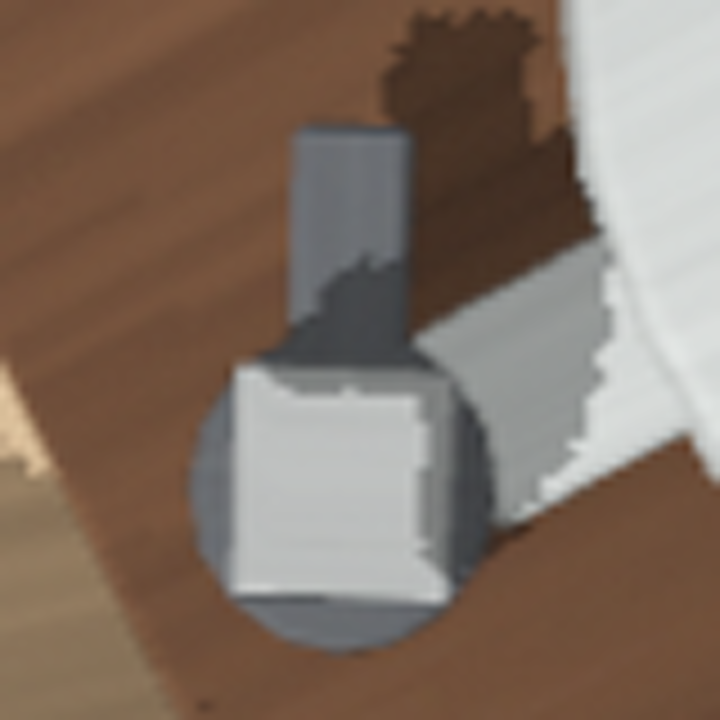

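```bash
cat >> h.py <<'E'
def quad(C,pts,z,n='wrist'):
    q=np.array([p2w(n,u,v,z,C) for u,v in pts]); return q.mean(0),[round(1000*np.linalg.norm(q[i]-q[(i+1)%4]),1) for i in range(4)],[round(float(np.degrees(np.arctan2(*(q[i]-q[(i+1)%4])[1::-1]))),1) for i in range(4)]
E
python3 - <<'E'
from h import *
C=cam('wrist');o=env.get_obs();Rt=Rq(o['orientation']).as_matrix()
S=lambda a,b:(280+a/9,70+b/9)
print(quad(C,[S(*p) for p in[(235,365),(450,370),(452,602),(230,598)]],.054))
b=p2w('wrist',*S(342,497),.04,C);t=p2w('wrist',*S(352,128),.04,C);d=t-b;print('boss',b,'tip',t,np.linalg.norm(d),np.degrees(np.arctan2(d[1],d[0])))
for k in((294,350),(294,135)),((410,335),(412,135)):
  q=[p2w('wrist',*S(*p),.04,C) for p in k];d=q[1]-q[0];print(np.degrees(np.arctan2(d[1],d[0])))
print('tool x ang',np.degrees(np.arctan2(Rt[1,0],Rt[0,0])),'mouth',o['tcp_pos']+Rt@[.0007,-.0004,.1135],Rt[:,2])
# press edge: board left edge for yaw
E
```

```text
(array([0.53859626, 0.27437007, 0.054     ]), [np.float64(27.8), np.float64(28.8), np.float64(29.3), np.float64(28.9)], [76.2, -11.6, -103.5, 165.5])
boss [0.53795073 0.27458398 0.04      ] tip [0.58253092 0.26323263 0.04      ] 0.046002681704199834 -14.285509678005942
-12.875468275462886
-12.944509176389015
tool x ang -102.57758881924143 mouth [0.44148486 0.29223748 0.21975544] [-5.59913341e-04 -7.69319488e-04 -9.99999547e-01]
```

```bash
python3 -m pendant '{"translation":[[3.2,-0.6,0],[3.2,-0.6,0],[3.3,-0.6,0],[0,0,-4],[0,0,-4],[0,0,-3],[0,0,-2],[0,0,-1],[0,0,0],[0,0,0]],"twist":[[0,0,0],[0,0,0],[0,0,0],[0,0,0],[0,0,0],[0,0,0],[0,0,0],[0,0,0],[0,0,0],[0,0,0]],"jaw":[0,0,0,0,0,0,0,0,0,0]}'
python3 - <<'E'
from h import *
o=env.get_obs();Rt=Rq(o['orientation']).as_matrix()
print(o['tcp_pos'],'mouth',o['tcp_pos']+Rt@[.0007,-.0004,.1135],o['q'])
for n in('wrist','scene','top'):cv2.imwrite(f'pics/{n}5.png',eyes.get_image(n)[:,:,::-1])
crop('pics/scene5.png','pics/s5c.png',300,230,130,110,6)
crop('pics/wrist5.png','pics/w5c.png',220,100,200,180,4)
E
```

```text
time_s: 9.6
tcp_pos: [0.5389, 0.2762, 0.1948]
orientation: [0.001, -0.626, 0.78, -0.0]
wrist_force: [0.6, 0.9, -1.3]
opening: 0.184
[0.53890195 0.27619921 0.19482067] mouth [0.53936613 0.2755731  0.08132048] [ 7.40879342e-01  3.70782561e-01 -8.56156134e-02  4.52371975e-04
 -1.11207469e+00  6.10918027e-01]
```

View pics/s5c.png

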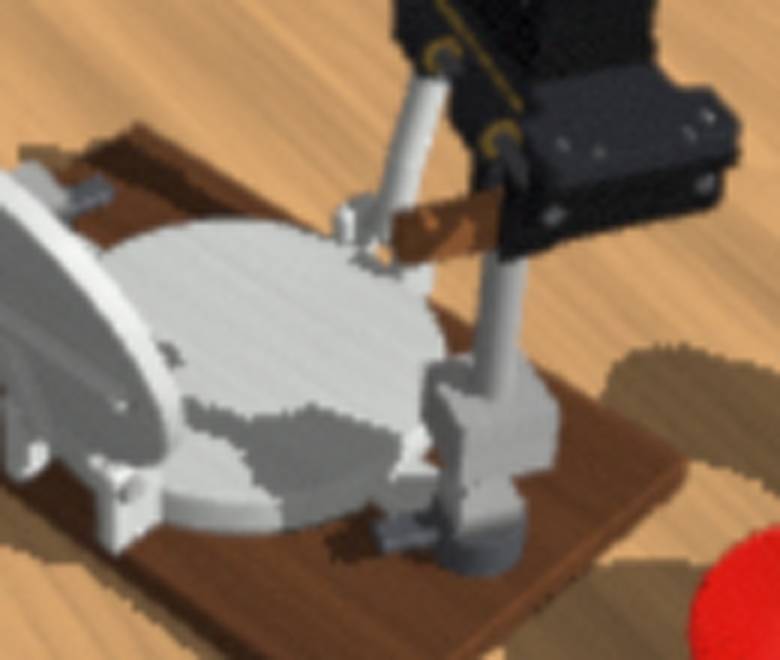

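View pics/w5c.png

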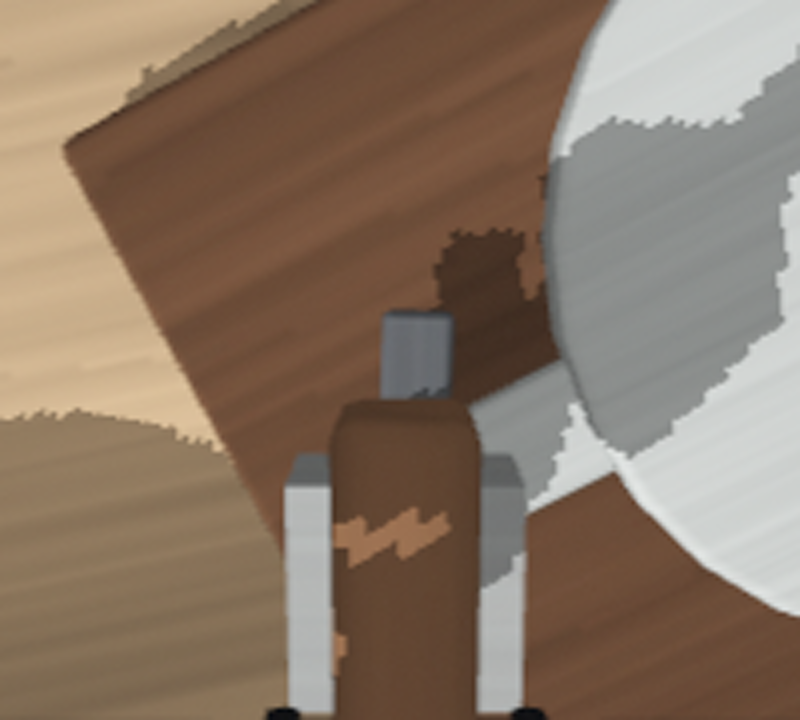

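```bash
python3 - <<'E'
from h import *
C=cam('wrist');o=env.get_obs();Rt=Rq(o['orientation']).as_matrix()
S=lambda a,b:(220+a/4,100+b/4)
t=p2w('wrist',*S(417,311),.04,C)
for k in((384,390),(386,315)),((450,390),(452,315)):
  q=[p2w('wrist',*S(*p),.04,C) for p in k];d=q[1]-q[0];print(np.degrees(np.arctan2(d[1],d[0])))
for A in(-13,-14):
  a=np.radians(A);print(A,'axis',t-.046*np.r_[np.cos(a),np.sin(a),0])
print('mouth',o['tcp_pos']+Rt@[.0007,-.0004,.1135])
E
```

```text
-14.207632105991062
-13.5183985553058
-13 axis [0.53855783 0.2735542  0.04      ]
-14 axis [0.53874525 0.27433486 0.04      ]
mouth [0.53896141 0.27564255 0.08106348]
```

```bash
python3 -m pendant '{"translation":[[-0.05,-0.13,0],[0,0,-0.8],[0,0,-0.8],[0,0,-0.6],[0,0,0]],"twist":[[0,0,-0.8],[0,0,0],[0,0,0],[0,0,0],[0,0,0]],"jaw":[0,0,0,0,0]}'
python3 - <<'E'
from h import *
o=env.get_obs();Rt=Rq(o['orientation']).as_matrix()
print(o['tcp_pos'],'mouth',o['tcp_pos']+Rt@[.0007,-.0004,.1135],o['wrist_force'],o['wrist_torque'])
E
```

```text
time_s: 10.38
tcp_pos: [0.5373, 0.2744, 0.1705]
orientation: [-0.001, -0.62, 0.784, -0.0]
wrist_force: [0.8, 0.1, -2.2]
opening: 0.187
[0.53731102 0.27443206 0.17054202] mouth [0.5373651  0.27351254 0.0570429 ] [ 0.78815403  0.07692842 -2.19432382] [-0.04144781  0.08652545 -0.01984011]
```

```bash
python3 -m pendant '{"translation":[[0.05,0,-0.5],[0,0,-0.5],[0,0,-0.4],[0,0,0],[0,0,0]],"twist":[[0,0,0],[0,0,0],[0,0,0],[0,0,0],[0,0,0]],"jaw":[0,0,0,0,0]}'
python3 - <<'E'
from h import *
o=env.get_obs();Rt=Rq(o['orientation']).as_matrix()
print(o['tcp_pos'],'mouth',o['tcp_pos']+Rt@[.0007,-.0004,.1135],o['wrist_force'],o['wrist_torque'])
for n in('wrist','scene'):cv2.imwrite(f'pics/{n}6.png',eyes.get_image(n)[:,:,::-1])
crop('pics/scene6.png','pics/s6c.png',300,230,130,110,6)
E
```

```text
time_s: 11.0
tcp_pos: [0.5383, 0.2748, 0.1577]
orientation: [0.0, -0.62, 0.784, -0.0]
wrist_force: [-0.1, 0.7, -2.2]
opening: 0.179
[0.53831429 0.27480219 0.15768989] mouth [0.53857905 0.27404201 0.04418988] [-0.12935306  0.7171624  -2.21141346] [-0.03800826  0.00465024  0.0026681 ]
```

View pics/s6c.png

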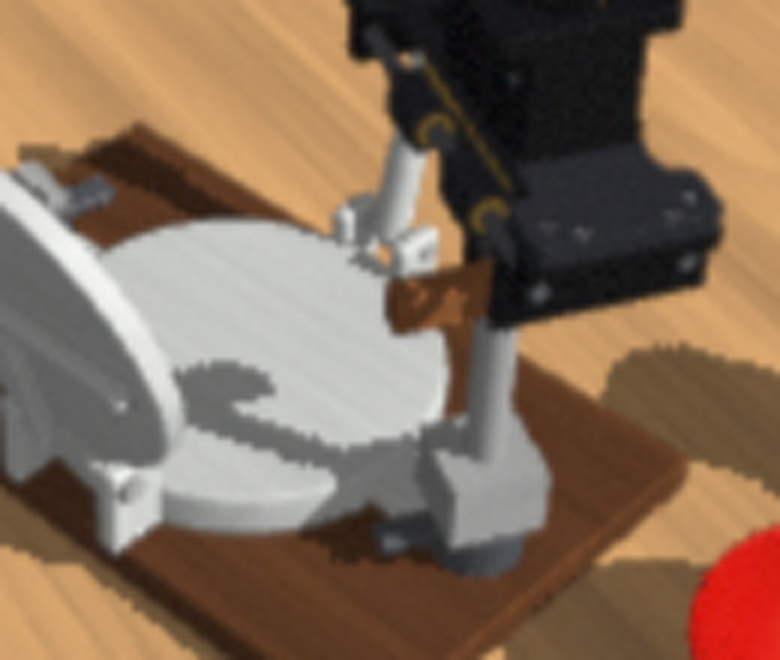

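```bash
python3 -m pendant '{"translation":[[0,0,-0.15],[0,0,0],[0,0,0],[0,0,0],[0,0,0],[0,0,0],[0,0,0],[0,0,0],[0,0,0]],"twist":[[0,0,0],[0,0,-6],[0,0,-8],[0,0,-8],[0,0,-8],[0,0,-8],[0,0,-8],[0,0,-8],[0,0,0]],"jaw":[0,0,0,0,0,0,0,0,0]}'
python3 - <<'E'
from h import *
o=env.get_obs();Rt=Rq(o['orientation']).as_matrix()
print(o['tcp_pos'],o['wrist_force'],o['wrist_torque'],'key ang',np.degrees(np.arctan2(-Rt[1,1],-Rt[0,1])),o['q'])
for n in('wrist','scene'):cv2.imwrite(f'pics/{n}7.png',eyes.get_image(n)[:,:,::-1])
E
```

```text
time_s: 12.22
tcp_pos: [0.5387, 0.2754, 0.1561]
orientation: [0.001, -0.197, 0.98, 0.001]
wrist_force: [0.9, 0.5, -3.7]
opening: 0.182
[0.53867106 0.27540909 0.15612122] [ 0.94123727  0.45915607 -3.66757498] [ 0.55669831 -0.42200783  0.03658498] key ang -67.22659537834006 [ 7.39852658e-01  4.03117924e-01 -1.38953469e-01 -1.81319923e-04
 -1.02676715e+00 -3.42288788e-01]
```

View pics/wrist7.png

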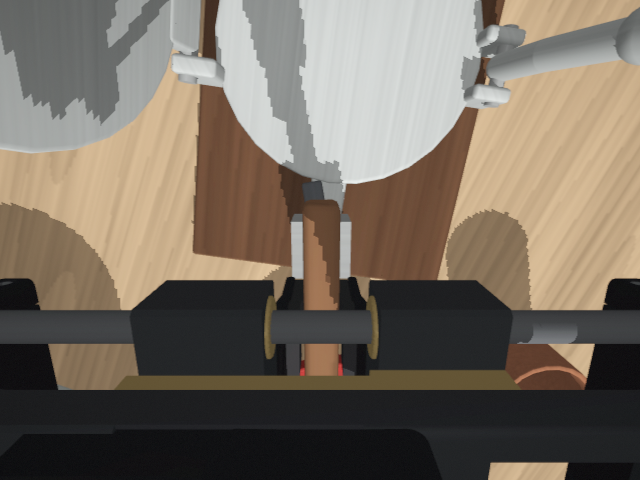

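```bash
python3 -m pendant '{"translation":[[0,0,0],[0,0,0],[0,0,0],[0,0,0]],"twist":[[0,0,-6],[0,0,-6],[0,0,-5],[0,0,0]],"jaw":[0,0,0,0]}'
python3 - <<'E'
from h import *
o=env.get_obs();Rt=Rq(o['orientation']).as_matrix()
print(o['tcp_pos'],o['wrist_force'],o['wrist_torque'],'key ang',np.degrees(np.arctan2(-Rt[1,1],-Rt[0,1])),o['q'])
for n in('wrist',):cv2.imwrite(f'pics/{n}8.png',eyes.get_image(n)[:,:,::-1])
crop('pics/wrist8.png','pics/w8c.png',240,130,160,150,5)
E
```

```text
time_s: 12.82
tcp_pos: [0.5388, 0.2753, 0.1563]
orientation: [0.001, -0.051, 0.999, 0.001]
wrist_force: [1.7, 1.9, -3.6]
opening: 0.177
[0.53877843 0.27529607 0.15626057] [ 1.72641714  1.85273578 -3.55229339] [ 0.86911503 -0.79005908  0.013091  ] key ang -84.19250640513889 [ 7.39700643e-01  4.02980728e-01 -1.38886362e-01  7.47851788e-05
 -1.02686333e+00 -6.38380395e-01]
```

View pics/w8c.png

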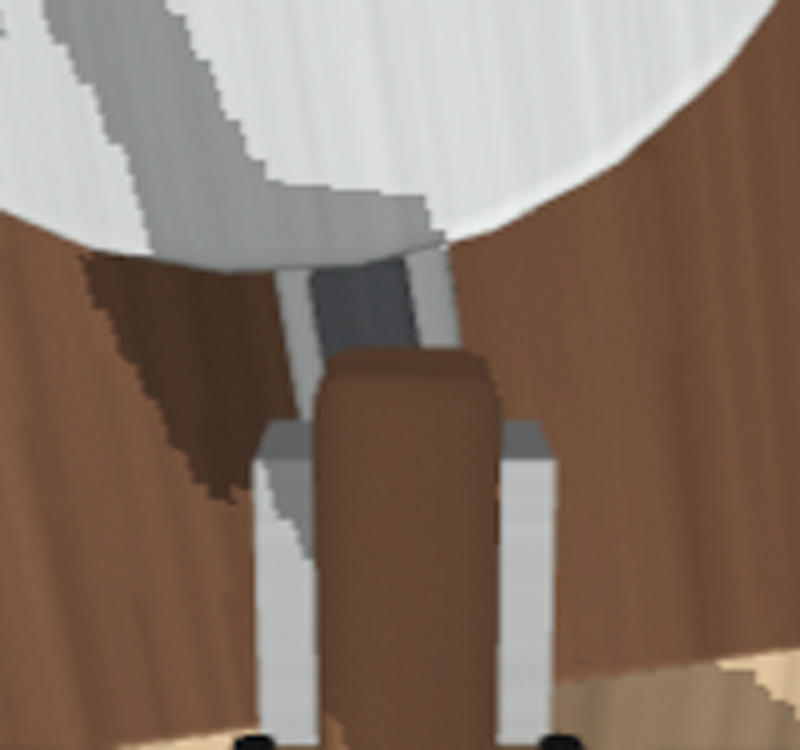

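```bash
python3 -m pendant '{"translation":[[0,0,0],[0,0,0],[0,0,0]],"twist":[[0,0,-2],[0,0,-2],[0,0,0]],"jaw":[0,0,0]}'
python3 - <<'E'
from h import *
o=env.get_obs();Rt=Rq(o['orientation']).as_matrix()
print(o['tcp_pos'],o['wrist_force'],o['wrist_torque'],'key ang',np.degrees(np.arctan2(-Rt[1,1],-Rt[0,1])),o['joint_torque'])
for n in('wrist',):cv2.imwrite(f'pics/{n}9.png',eyes.get_image(n)[:,:,::-1])
crop('pics/wrist9.png','pics/w9c.png',240,130,160,150,5)
E
```

```text
time_s: 13.25
tcp_pos: [0.5383, 0.2748, 0.1563]
orientation: [0.0, -0.015, 1.0, -0.0]
wrist_force: [1.7, 1.0, -3.2]
opening: 0.181
[0.53832571 0.27480139 0.15626848] [ 1.74453587  0.98798572 -3.24699149] [ 0.72719019 -0.81963386  0.64189535] key ang -88.24735573779714 [ -1.16357133 -40.09494424  16.82343006   3.80171031  -1.04236521
  -0.72093381]
```

View pics/w9c.png

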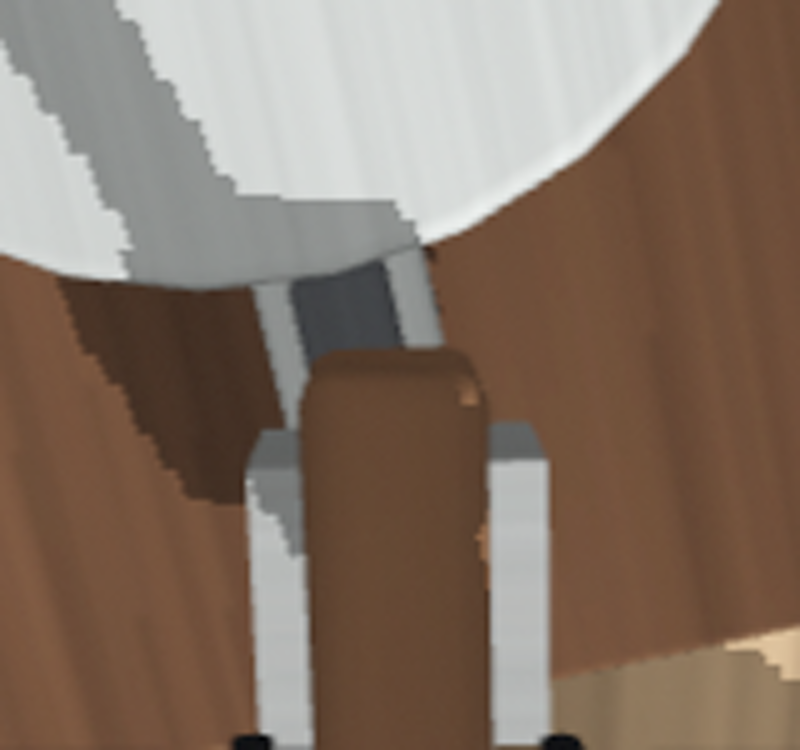

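```bash
python3 -m pendant '{"translation":[[0,0,0],[0,0,0],[0,0,0.8],[0,0,1],[0,0,1],[0,0,0]],"twist":[[0,0,4],[0,0,4],[0,0,0],[0,0,0],[0,0,0],[0,0,0]],"jaw":[0,0,0,0,0,0]}'
python3 - <<'E'
from h import *
o=env.get_obs();Rt=Rq(o['orientation']).as_matrix()
print(o['tcp_pos'],o['wrist_force'],o['wrist_torque'],'key ang',np.degrees(np.arctan2(-Rt[1,1],-Rt[0,1])))
cv2.imwrite('pics/w10.png',eyes.get_image('wrist')[:,:,::-1])
crop('pics/w10.png','pics/w10c.png',240,130,160,150,5)
E
```

```text
time_s: 14.05
tcp_pos: [0.5384, 0.2747, 0.1855]
orientation: [0.001, -0.084, 0.996, 0.0]
wrist_force: [0.6, 0.1, -3.2]
opening: 0.184
[0.53835803 0.27473077 0.18551274] [ 0.64755949  0.13445599 -3.18565801] [ 0.07333875  0.00313547 -0.02983406] key ang -80.35743258457143
```

View pics/w10c.png

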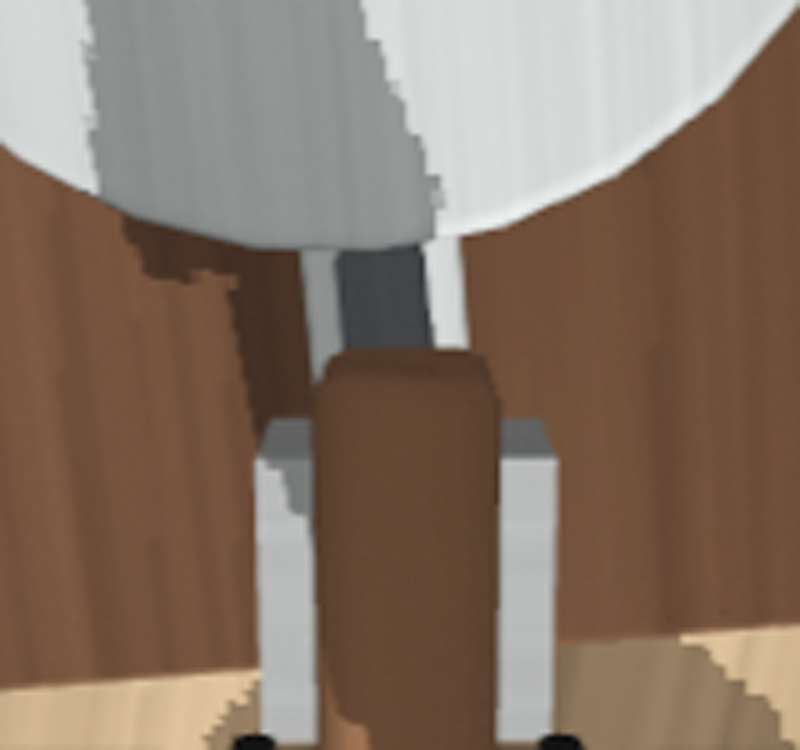

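```bash
python3 -m pendant '{"translation":[[0,0,3],[0,0,4],[0,0,4],[0,0,4],[1.3,-3.4,0],[1.3,-3.4,0],[1.4,-3.5,0],[1.4,-3.5,0],[1.3,-3.5,0],[0,0,0],[0,0,0]],"twist":[[0,0,0],[0,0,0],[0,0,0],[0,0,0],[0,0,-2.6],[0,0,-2.5],[0,0,-2.5],[0,0,0],[0,0,0],[0,0,0],[0,0,0]],"jaw":[0,0,0,0,0,0,0,0,0,0,0]}'
python3 - <<'E'
from h import *
o=env.get_obs();Rt=Rq(o['orientation']).as_matrix()
print(o['tcp_pos'],'key ang',np.degrees(np.arctan2(-Rt[1,1],-Rt[0,1])))
cv2.imwrite('pics/w11.png',eyes.get_image('wrist')[:,:,::-1])
E
```

```text
time_s: 15.48
tcp_pos: [0.6048, 0.1018, 0.3335]
orientation: [-0.001, -0.018, 1.0, 0.0]
wrist_force: [-0.4, -0.1, -2.5]
opening: 0.179
[0.60476877 0.10183848 0.33347137] key ang -87.95329561746247
```

View pics/w11.png

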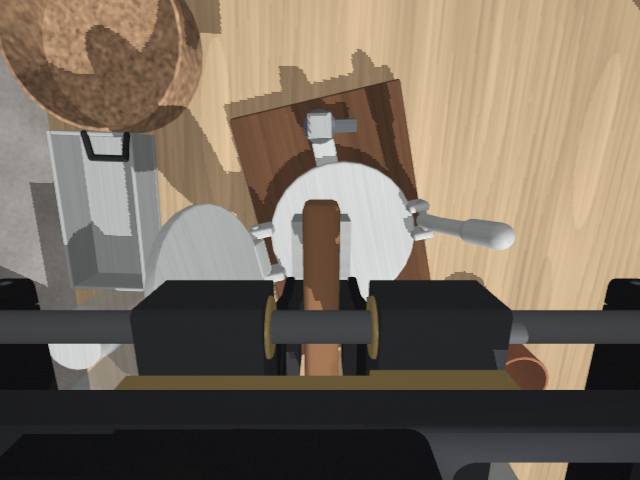

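```bash
python3 - <<'E'
from h import *
crop('pics/w11.png','pics/w11c.png',285,85,85,85,9)
crop('pics/w11.png','pics/w11d.png',280,190,80,90,8)
E
```

```text
(no output)
```

View pics/w11c.png

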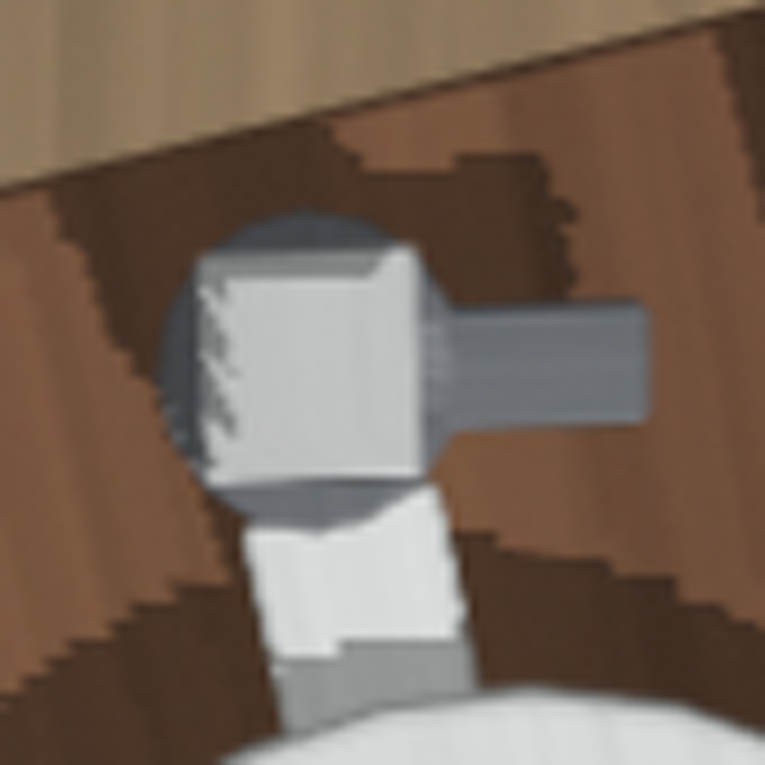

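View pics/w11d.png

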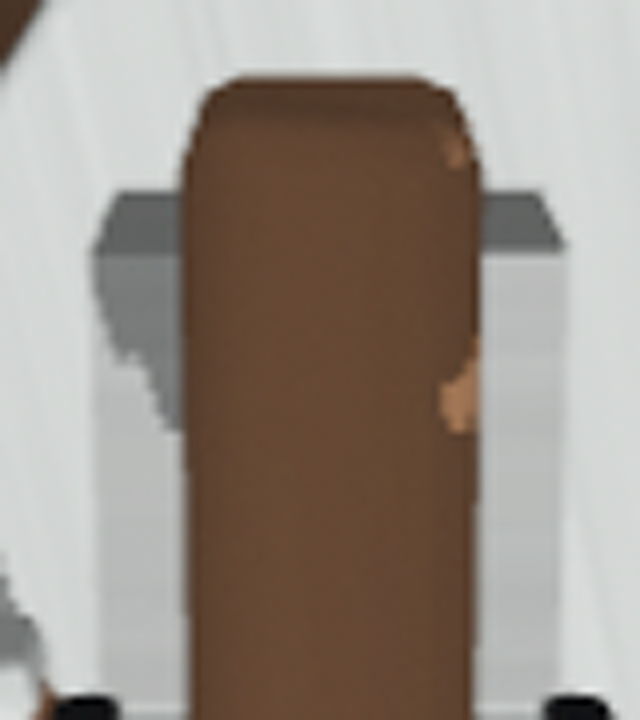

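```bash
python3 - <<'E'
from h import *
C=cam('wrist');o=env.get_obs();Rt=Rq(o['orientation']).as_matrix()
S=lambda a,b:(285+a/9,85+b/9)
print(quad(C,[S(*p) for p in[(198,256),(418,243),(425,478),(208,487)]],.054))
b=p2w('wrist',*S(310,371),.04,C);t=p2w('wrist',*S(648,363),.04,C);d=t-b;print('boss',b,'tip',t,np.linalg.norm(d),np.degrees(np.arctan2(d[1],d[0])))
for k in((460,310),(645,302)),((450,431),(645,420)):
  q=[p2w('wrist',*S(*p),.04,C) for p in k];d=q[1]-q[0];print(np.degrees(np.arctan2(d[1],d[0])))
m=o['tcp_pos']+Rt@[.0007,-.0004,.1135];print('mouth',m)
E
```

```text
(array([0.60930284, 0.00496558, 0.054     ]), [np.float64(28.6), np.float64(29.2), np.float64(28.7), np.float64(28.8)], [5.3, -85.6, -175.6, 94.2])
boss [0.60963643 0.00465217 0.04      ] tip [0.56403882 0.00191368 0.04      ] 0.045679763679630996 -176.56307925773723
-175.50629205250596
-174.76885270367507
mouth [0.60396491 0.10182364 0.22014451]
```

```bash
python3 -m pendant '{"translation":[[0.2,-3.2,0],[0.2,-3.2,0],[0.15,-3.3,0],[0,0,-4],[0,0,-4],[0,0,-3],[0,0,-2],[0,0,-1],[0,0,0],[0,0,0]],"twist":[[0,0,2.3],[0,0,0],[0,0,0],[0,0,0],[0,0,0],[0,0,0],[0,0,0],[0,0,0],[0,0,0],[0,0,0]],"jaw":[0,0,0,0,0,0,0,0,0,0]}'
python3 - <<'E'
from h import *
o=env.get_obs();Rt=Rq(o['orientation']).as_matrix()
print(o['tcp_pos'],'mouth',o['tcp_pos']+Rt@[.0007,-.0004,.1135],'key ang',np.degrees(np.arctan2(-Rt[1,1],-Rt[0,1])))
for n in('wrist','scene'):cv2.imwrite(f'pics/{n}12.png',eyes.get_image(n)[:,:,::-1])
crop('pics/scene12.png','pics/s12c.png',250,180,150,130,5)
crop('pics/wrist12.png','pics/w12c.png',220,100,200,180,4)
E
```

```text
time_s: 16.77
tcp_pos: [0.6114, 0.0051, 0.1953]
orientation: [0.001, -0.038, 0.999, 0.0]
wrist_force: [0.9, 0.7, -1.9]
opening: 0.186
[0.61140074 0.00509613 0.19528645] mouth [0.61099026 0.00466642 0.08178514] key ang -85.59417611424549
```

View pics/s12c.png

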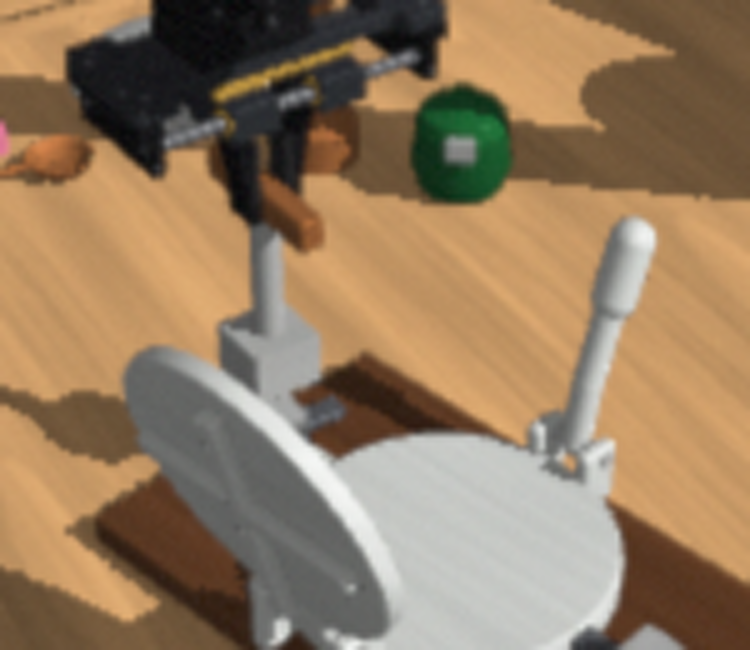

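View pics/w12c.png

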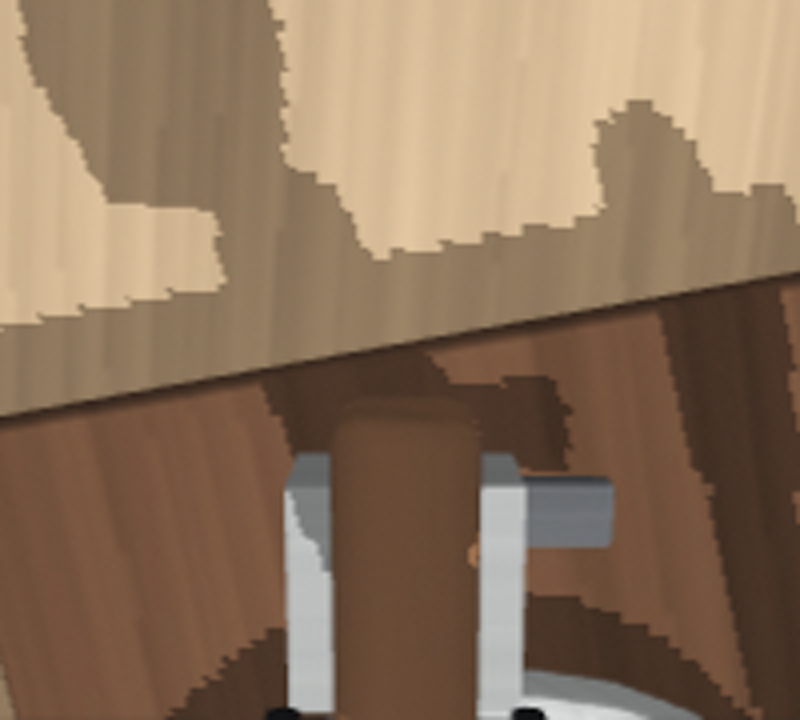

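```bash
python3 - <<'E'
from h import *
C=cam('wrist');o=env.get_obs();Rt=Rq(o['orientation']).as_matrix()
S=lambda a,b:(220+a/4,100+b/4)
t=p2w('wrist',*S(612,513),.04,C)
for A in(-175,-176):
  a=np.radians(A);print(A,'axis',t-.046*np.r_[np.cos(a),np.sin(a),0])
print('mouth',o['tcp_pos']+Rt@[.0007,-.0004,.1135])
E
```

```text
-175 axis [0.61009447 0.00405284 0.04      ]
-176 axis [0.61015746 0.00325247 0.04      ]
mouth [0.61084486 0.00455763 0.08174044]
```

```bash
python3 -m pendant '{"translation":[[-0.1,-0.05,0],[0,0,-0.8],[0,0,-0.8],[0,0,-0.8],[0,0,0]],"twist":[[0,0,0],[0,0,0],[0,0,0],[0,0,0],[0,0,0]],"jaw":[0,0,0,0,0]}'
python3 - <<'E'
from h import *
o=env.get_obs();Rt=Rq(o['orientation']).as_matrix()
print('mouth',o['tcp_pos']+Rt@[.0007,-.0004,.1135],o['wrist_force'],o['wrist_torque'])
E
```

```text
time_s: 17.5
tcp_pos: [0.609, 0.0041, 0.1687]
orientation: [-0.001, -0.038, 0.999, -0.0]
wrist_force: [0.0, -0.1, -1.8]
opening: 0.179
mouth [0.6080655  0.00356691 0.05523562] [ 0.0215366  -0.05328554 -1.79198729] [ 0.03793865 -0.03019888  0.047134  ]
```

```bash
python3 -m pendant '{"translation":[[0.07,0,-0.5],[0,0,-0.5],[0,0,-0.3],[0,0,0],[0,0,0]],"twist":[[0,0,0],[0,0,0],[0,0,0],[0,0,0],[0,0,0]],"jaw":[0,0,0,0,0]}'
python3 - <<'E'
from h import *
o=env.get_obs();Rt=Rq(o['orientation']).as_matrix()
print('mouth',o['tcp_pos']+Rt@[.0007,-.0004,.1135],o['wrist_force'],o['wrist_torque'])
E
```

```text
time_s: 18.12
tcp_pos: [0.6106, 0.0042, 0.1573]
orientation: [0.0, -0.038, 0.999, -0.0]
wrist_force: [0.5, -0.6, -3.0]
opening: 0.179
mouth [0.60994592 0.00378951 0.04375098] [ 0.53760917 -0.56621378 -3.01183988] [ 0.08413037 -0.02599311  0.02323861]
```

```bash
python3 -m pendant '{"translation":[[0,0,-0.1],[0,0,0],[0,0,0],[0,0,0],[0,0,0],[0,0,0],[0,0,0],[0,0,0],[0,0,0],[0,0,0],[0,0,0],[0,0,0]],"twist":[[0,0,-4],[0,0,-8],[0,0,-8],[0,0,-8],[0,0,-8],[0,0,-8],[0,0,-8],[0,0,-8],[0,0,-8],[0,0,-8],[0,0,-6],[0,0,0]],"jaw":[0,0,0,0,0,0,0,0,0,0,0,0]}'
python3 - <<'E'
from h import *
o=env.get_obs();Rt=Rq(o['orientation']).as_matrix()
print(o['tcp_pos'],o['wrist_force'],o['wrist_torque'],'key ang',np.degrees(np.arctan2(-Rt[1,1],-Rt[0,1])),o['q'])
for n in('wrist','scene'):cv2.imwrite(f'pics/{n}13.png',eyes.get_image(n)[:,:,::-1])
E
```

```text
time_s: 19.62
tcp_pos: [0.6109, 0.0043, 0.1562]
orientation: [0.0, 0.626, 0.78, 0.0]
wrist_force: [1.3, 0.2, -3.3]
opening: 0.181
[0.61088712 0.00431078 0.15623246] [ 1.26114301  0.21257051 -3.32245118] [ 0.00848765 -0.53825688  0.04179229] key ang -167.55381985210084 [ 2.71803539e-01  4.12662472e-01 -1.23335763e-01  1.96945259e-04
 -1.03348574e+00 -1.62547380e+00]
```

View pics/wrist13.png

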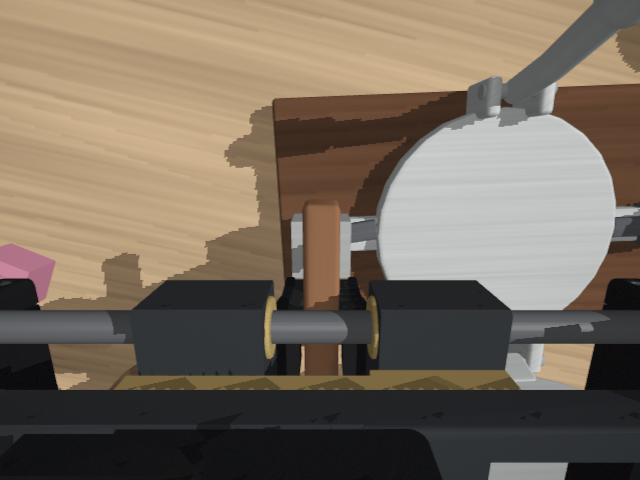

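View pics/scene13.png

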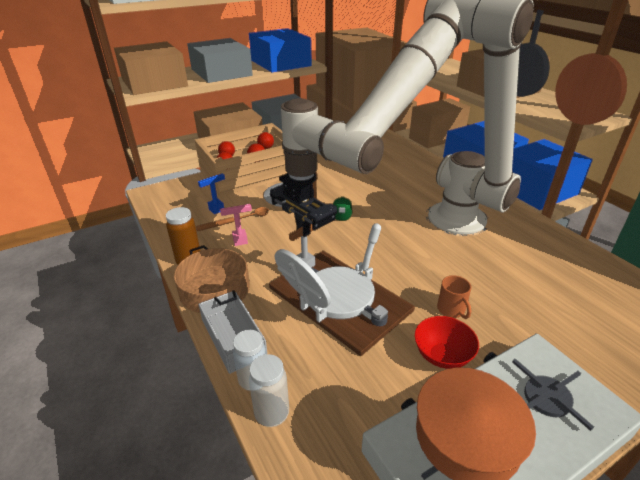

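```bash
python3 -m pendant '{"translation":[[0,0,0],[0,0,0],[0,0,0],[0,0,0]],"twist":[[0,0,-4],[0,0,-3],[0,0,-2],[0,0,0]],"jaw":[0,0,0,0]}'
python3 - <<'E'
from h import *
o=env.get_obs();Rt=Rq(o['orientation']).as_matrix()
print(o['tcp_pos'],o['wrist_force'],o['wrist_torque'],'key ang',np.degrees(np.arctan2(-Rt[1,1],-Rt[0,1])))
E
```

```text
time_s: 20.23
tcp_pos: [0.6107, 0.0043, 0.1563]
orientation: [0.0, 0.685, 0.728, 0.0]
wrist_force: [0.9, -0.0, -3.4]
opening: 0.179
[0.61073095 0.00425156 0.15626778] [ 0.91859298 -0.01765575 -3.42875835] [-0.12140039 -0.79377335  0.34598345] key ang -176.53081940730158
```

```bash
python3 -m pendant '{"translation":[[0,0,0],[0,0,0]],"twist":[[0,0,-2],[0,0,0]],"jaw":[0,0]}'
python3 - <<'E'
from h import *
o=env.get_obs();Rt=Rq(o['orientation']).as_matrix()
print(o['wrist_force'],o['wrist_torque'],'key ang',np.degrees(np.arctan2(-Rt[1,1],-Rt[0,1])))
cv2.imwrite('pics/w14.png',eyes.get_image('wrist')[:,:,::-1])
crop('pics/w14.png','pics/w14c.png',260,150,160,130,5)
E
```

```text
time_s: 20.48
tcp_pos: [0.6106, 0.0043, 0.1563]
orientation: [0.0, 0.698, 0.716, 0.0]
wrist_force: [1.6, -0.6, -2.4]
opening: 0.18
[ 1.59391237 -0.56189267 -2.42219441] [ 0.06736536 -0.67957179  0.74875014] key ang -178.56126490027856
```

View pics/w14c.png

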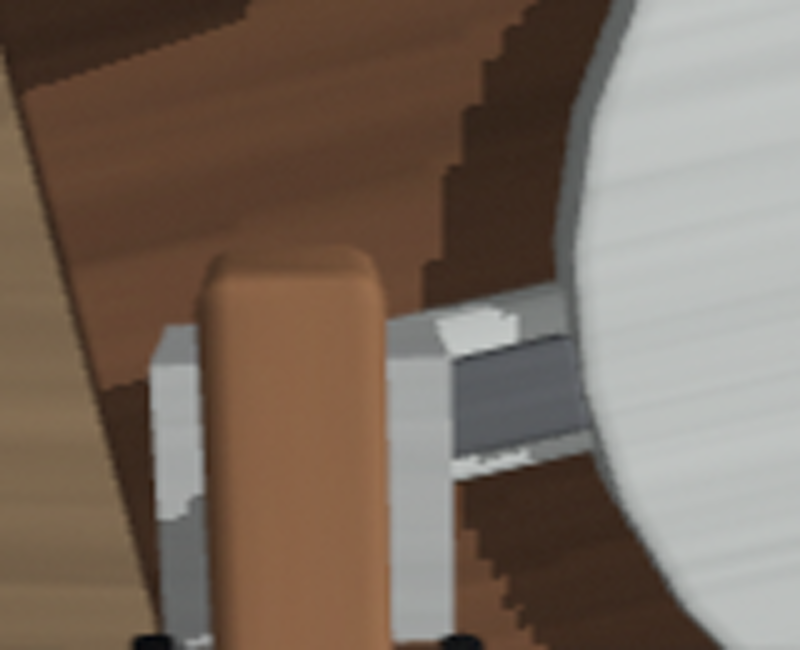

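```bash
python3 -m pendant '{"translation":[[0,0,0],[0,0,0],[0,0,0.8],[0,0,1],[0,0,2],[0,0,3],[0,0,3],[0,0,2],[0,0,0]],"twist":[[0,0,4],[0,0,4.5],[0,0,0],[0,0,0],[0,0,0],[0,0,0],[0,0,0],[0,0,0],[0,0,0]],"jaw":[0,0,0,0,0,0,0,0,0]}'
python3 - <<'E'
from h import *
o=env.get_obs();Rt=Rq(o['orientation']).as_matrix()
print(o['tcp_pos'],o['wrist_force'],'key ang',np.degrees(np.arctan2(-Rt[1,1],-Rt[0,1])))
for n in('wrist','scene'):cv2.imwrite(f'pics/{n}15.png',eyes.get_image(n)[:,:,::-1])
crop('pics/scene15.png','pics/s15c.png',250,220,170,130,4)
E
```

```text
time_s: 21.65
tcp_pos: [0.6108, 0.0042, 0.2766]
orientation: [0.001, 0.644, 0.765, 0.002]
wrist_force: [-0.7, 0.1, -3.6]
opening: 0.183
[0.6107941  0.00424282 0.27658868] [-0.72017974  0.08348748 -3.64571812] key ang -170.1853158483837
```

View pics/wrist15.png

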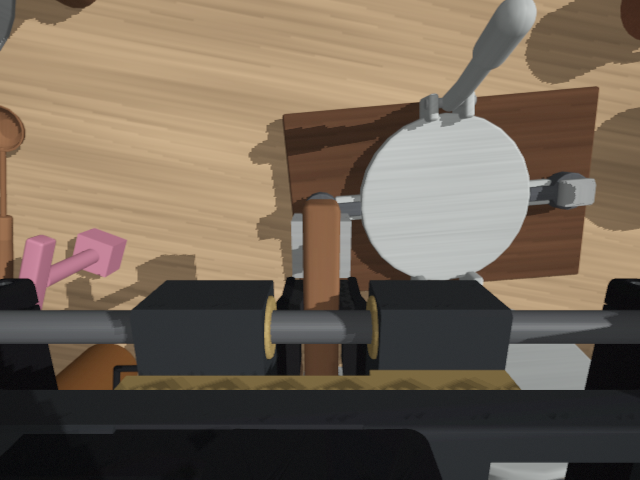

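View pics/s15c.png

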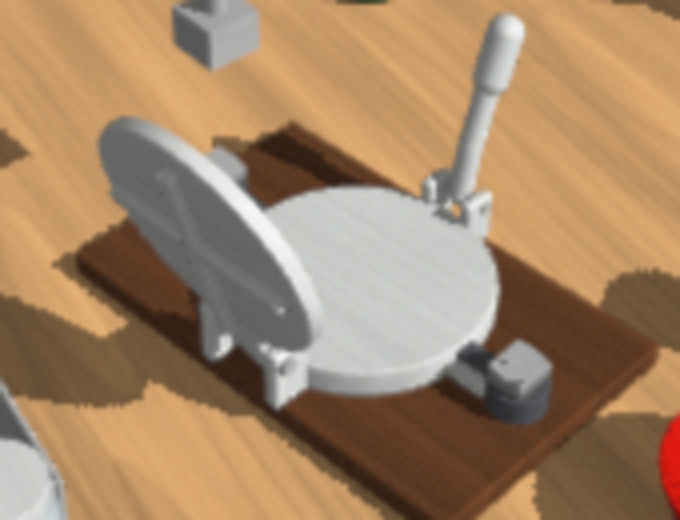

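```bash
python3 -m pendant '{"translation":[[-0.8,-3.5,0],[-0.8,-3.5,0],[-0.8,-3.5,0],[-0.8,-3.5,0],[-0.8,-3.5,0],[0,0,-3],[0,0,-4],[0,0,-4],[0,0,-3],[0,0,-1.5],[0,0,0],[0,0,0]],"twist":[[0,0,0],[0,0,0],[0,0,0],[0,0,0],[0,0,0],[0,0,0],[0,0,0],[0,0,0],[0,0,0],[0,0,0],[0,0,0],[0,0,0]],"jaw":[0,0,0,0,0,0,0,0,0,0,0,0]}'
python3 - <<'E'
from h import *
o=env.get_obs();Rt=Rq(o['orientation']).as_matrix()
print(o['tcp_pos'],o['wrist_force'],Rt[:,2])
for n in('wrist','scene','top'):cv2.imwrite(f'pics/{n}16.png',eyes.get_image(n)[:,:,::-1])
crop('pics/scene16.png','pics/s16c.png',220,180,150,120,5)
E
```

```text
time_s: 23.25
tcp_pos: [0.5714, -0.1709, 0.1203]
orientation: [0.001, 0.644, 0.765, 0.001]
wrist_force: [-0.2, 0.2, -2.2]
opening: 0.179
[ 0.57136704 -0.17092872  0.12032005] [-0.17996736  0.23795145 -2.18901472] [ 2.35651779e-03 -5.32963918e-04 -9.99997081e-01]
```

View pics/s16c.png

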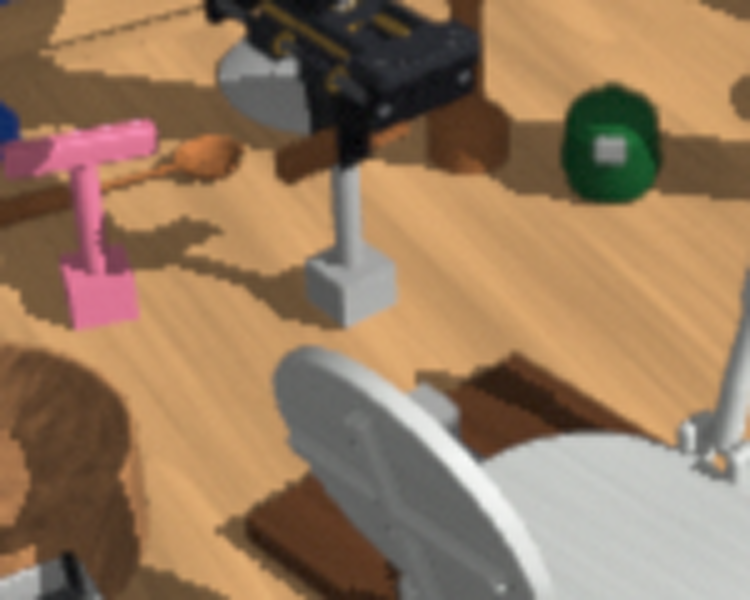

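View pics/top16.png

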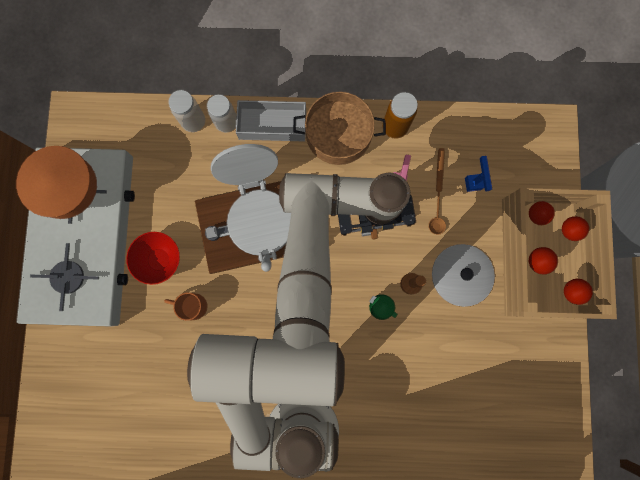

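```bash
python3 -m pendant '{"translation":[[0,0,-0.4],[0,0,-0.2],[0,0,-0.1],[0,0,0],[0,0,0]],"twist":[[0,0,0],[0,0,0],[0,0,0],[0,0,0],[0,0,0]],"jaw":[0,0,0,0,0]}'
```

```text
time_s: 24.02
tcp_pos: [0.5706, -0.1709, 0.1136]
orientation: [0.001, 0.643, 0.765, 0.0]
wrist_force: [-3.1, 1.2, 5.5]
opening: 0.181
```

```bash
python3 -m pendant '{"translation":[[0,0,0],[0,0,0],[0,0,0],[0,0,0],[0,0,0],[0,0,0],[0,0,0],[0,0,0]],"twist":[[0,0,0],[0,0,0],[0,0,0],[0,0,0],[0,0,0],[0,0,0],[0,0,0],[0,0,0]],"jaw":[0.25,0.3,0.4,0.6,0.8,1,1,1]}'
python3 - <<'E'
from h import *
for n in('wrist','scene'):cv2.imwrite(f'pics/{n}17.png',eyes.get_image(n)[:,:,::-1])
E
```

```text
time_s: 25.02
tcp_pos: [0.5704, -0.1708, 0.1121]
orientation: [0.0, 0.644, 0.765, 0.0]
wrist_force: [-0.9, 0.4, 0.2]
opening: 0.887
```

View pics/wrist17.png

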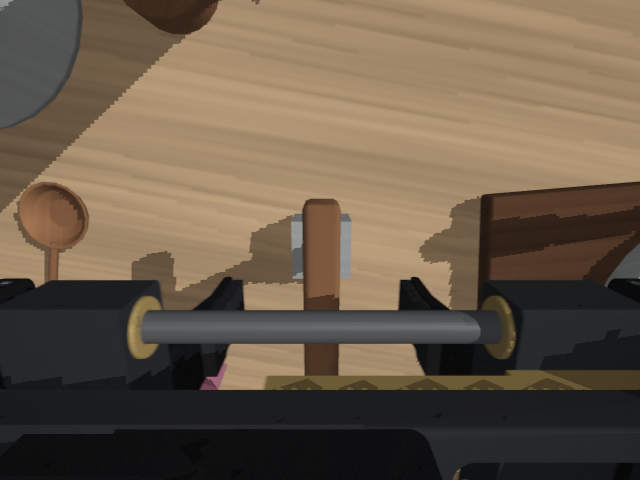

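```bash
python3 -m pendant '{"translation":[[0,0,2],[0,0,4],[0,0,4],[0,0,4],[0,0,4],[-3,0,2],[-4,0,0],[-4,0,0],[-4,0,0],[0,0,0],[0,0,0],[0,0,0]],"twist":[[0,0,0],[0,0,0],[0,0,0],[0,0,0],[0,0,0],[0,0,0],[0,0,0],[0,0,0],[0,0,0],[0,0,0],[0,0,0],[0,0,0]],"jaw":[1,1,1,1,1,1,1,1,1,1,1,1]}'
python3 - <<'E'
from h import *
for n in('top','scene'):cv2.imwrite(f'pics/{n}18.png',eyes.get_image(n)[:,:,::-1])
crop('pics/scene18.png','pics/s18c.png',190,160,220,180,3.5)
crop('pics/top18.png','pics/t18c.png',190,140,145,140,4)
E
```

```text
time_s: 26.62
tcp_pos: [0.4212, -0.1707, 0.3118]
orientation: [-0.0, 0.644, 0.765, -0.0]
wrist_force: [0.2, 0.3, -0.1]
opening: 0.998
```

View pics/s18c.png

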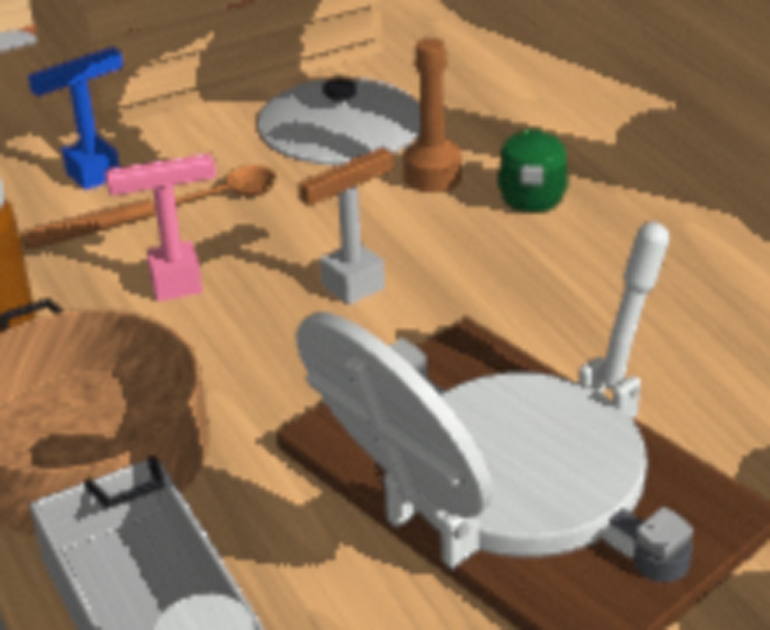

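View pics/top18.png

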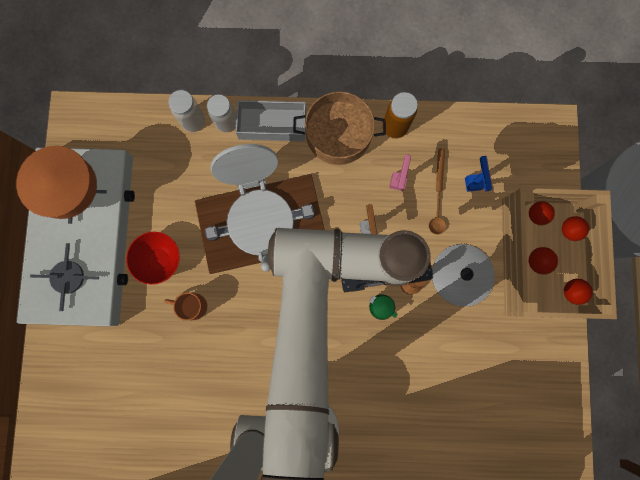

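View pics/t18c.png

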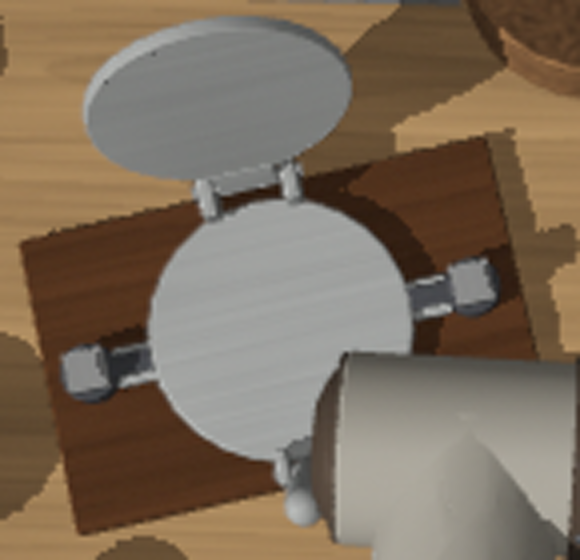

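The final views show both tongues square across their lugs, the key standing upright on bare table at top (370,220), and the other things where they were. The gripper is clear of everything.

```bash
python3 - <<'E'
from station import env
print(env.get_obs()['time_s']); print(env.hand_in())
E
```

```text
26.725
the job is handed in; nothing more can be done
None
```

The job is done and handed in at about 26.7 s: both hold-down screws are turned clockwise to their stops, left first and then right.

- **Turning:** I gripped the wooden-barred key by its crossbar and seated it on each head, with the mouth within about 1–2 mm of fully down. I turned each screw until the wrist torque about the vertical jumped: 0.64 N m on the left, 0.75 N m on the right. The screws' own friction is about 0.12 N m.
- **Placing:** The key stands upright on bare table near (0.57, -0.17), about 14 cm from where it started. It is released, and the arm is raised clear.
- **Last checks:** The final top and scene pictures show each tongue centred on and parallel to its lug, the key standing, and the other things unmoved. I judged the tongues from the pictures and the torque jumps, because the screw angles themselves cannot be read. The highest contact force I read was about 5.5 N, when setting the key down.
- **Disagreements:** The first top-camera estimate of the key was about 5 mm off the wrist camera's along the bar, and the two differed by about 2 mm at the screws. I used the wrist camera. The bar turned slightly in the grip at the left stop and came back straight when unloaded.

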